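# Put the nuts back in the tilt-out bin and the pestles in the caddy

### The arm

A 6-joint arm with a two-finger parallel gripper is mounted at the origin on the work surface. World frame = base frame: x ahead of the robot, y to its left, z up, the work surface at z = 0. Lengths are in m, angles in rad, forces in N, time in s.
With the tool pointing down it reaches from about 0.425 to 0.95 m from the base axis. Payload 3.5 kg.
Tool frame: the origin (TCP) lies between the finger pads; the fingertips stand 17 mm ahead of it and the grasp point (between the pads) lies 2 mm behind it (ctrl.tip_reach is the distance from the TCP to the fingertips, in m); z points along the fingers, y is the direction in which the jaws open and shut (so a half turn about z gives the same grasp; the last joint's range is limited). The gripper opens to 85 mm and grips with 20 to 120 N. Pads are 22 mm wide; open, the fingers measure 114 mm over their backs; the gripper's body (76 mm by 85 mm) begins 54 mm behind the grasp point. The pads swing forward as they close: fully open they stand 13 mm farther back than shut.
Start: joints at [-1.478, 0.286, 1.577, -0, 1.279, -0.15], TCP at [0.162, -0.655, 0.248] pointing down, gripper open.
Joint ranges: [-2.77, 2.77], [-0.9, 2.22], [0.21, 2.48], [-1.53, 4.67], [0.24, 2.81], [-2.84, 2.84]. Speed limits (rad/s): [2.79, 2.79, 3.14, 3.14, 3.14, 3.14].

### API

Orientations are given as a unit quaternion [x, y, z, w].
In Python, from plant import monitor, imaging, workorder, ctrl gives the robot as it stands.
- The arm moves only by the tool send_rows, never from a script. Its argument "rows" is a list of rows, each a list of 4 numbers: the shift along the world's x, y, z normalised to -1 to 1, where 1 is 0.3 m, then the turn about the world's z normalised to -1 to 1, where 1 is 360 degrees. A call has 1 to 20 rows; each row is the pose to reach, as a shift and turn from the pose commanded when the call began, turning the shorter way round; what a row does not reach only later rows make up. A row lasts 1/8 s, in which the tool goes at most 62.5 mm and 10.7 degrees, less where a joint would pass 70% of its speed; a pose out of reach is approached as far as the arm can. A call with a number of a shift or a turn outside -1 to 1 is refused whole. A call with a gripper value outside its range is refused whole. "jaw" is the closure, from 0 (fully open) to 1 (shut), set as the call begins (left out, the last holds). The fingers move at their own pace and stop on an object; "newtons" is the grip in N (left out, the last holds). Time passes only in rows, so rows that repeat a pose let the fingers close. It gives the time, the measured TCP pose, the force and the opening at its end, in the units of the state.
- monitor.get_state(): the state, without advancing time (a new reading comes with each control period).
- imaging.read_camera(name): name is "side" or "top"; returns the picture (400x640x3 uint8, red, green, blue); there is no depth.
- imaging.calibration(name): a dict with "intrinsics" (3x3 intrinsics, pixels), "dist_coeffs" ([k1, k2, p1, p2, k3] as OpenCV has them; the pictures are not rectified), "cam_to_world" (4x4, takes a point from camera to world coordinates). Camera axes: x right, y up, looking along -z (the intrinsics and any distortion apply to the point x, -y, -z); pixel columns grow to the right and rows downward; lengths in m; the calibration is good to about 2 mm. A picture is of the moment at which its call begins. calibration takes no time and is no camera call.
- workorder.sign_off(): hands the job in, once; it reports no verdict.
The state is a dict: "time": time; "qpos": joint angles; "dq": joint speeds; "joint_efforts": joint torques, N m; "eef_pos": TCP position; "tcp_rot": TCP orientation; "contact_force": force on the tool from outside, world axes, zero at the start; "wrist_torque": the same for the moment, N m; "opening": opening from 0.0 (shut) to 1.0 (fully open).
Only numpy, scipy, OpenCV 4.12 (cv2) and the standard library are available. Lean on these libraries where they do the work, as an engineer would, in place of code of your own. Each camera call takes 0.05 s, during which the arm holds its last target.

### The job

Clear the plank after cooking: pull the tilt-out bin's front open as far as it goes, tip the scoop's nuts into it so that every nut ends up in the bin, push the bin fully shut again and leave the empty scoop standing upright on the plank. Also stand every wooden pestle, thick end down, in a well of the blue caddy. Leave the cups, the steel bowl and the mortar where they are.

Things in the scene. Friction and masses are not known exactly. Their poses are not given: they have to be found in the camera images.
- bin (a joint): tilt of the white front of the tilt-out bin: 0 shut, 0.70 rad at its stop, fully open. It swings out towards the robot about a level hinge along the foot of the front. The hinge is stiff and stays where it is left; moving the top edge takes about 2 to 4 N.
- bin_hinge (a point): fixed point: middle of the bin's hinge line, 12 mm above the plank. Its x axis points level into the wooden cabinet (away from the robot), y along the hinge, z up. The cabinet is 240 wide (y), 190 high, and reaches from x = 6 mm (its face) to 206 mm behind this point.
- bin_lip (a point): on the moving front: middle of its green top edge, 210 mm from the hinge line, half-way through the 12 mm thickness. Axes as bin_hinge's when shut; they turn with the front (z along it). Shut, the edge stands 32 mm above the cabinet's top and can be hooked or pinched from above. Open, it is about 135 mm nearer the robot, 173 mm above the plank.
- bin_floor (a point): on the moving front: centre of the floor of the bucket behind it, 49 mm behind the front (x) and 13 mm from the hinge along the front (z). Bucket inside 84 (x) by 198 (y) mm; side and back walls 134 mm high. At the stop its mouth, between top edge and back wall, is about 110 mm across and 198 wide, all in front of the cabinet's face.
- scoop_grip (a point): centre of the upright dark-blue grip at the back of the white enamel scoop (220 g): 34 (x) by 16 (y) mm, reaching 95 mm above the plank; this point 75 mm above it. x points to the pouring lip, y across, z up. The scoop is open on top: floor 4 mm thick, 84 mm wide inside, walls 45 mm high, a ramp of 30 degrees in front.
- scoop_lip (a point): middle of the scoop's pouring edge, where the ramp ends: 142 mm ahead of (x) and 47 mm below scoop_grip; axes as scoop_grip's. The scoop's underside is 28 mm below it. Nuts begin to roll out over this edge when the scoop is tipped forward by more than 30 degrees; 60 degrees empties it.
- caddy: blue caddy, heavy-footed (0.9 kg) and loose, with four square wells open at the top, in a row along its y axis, centres at y = -66, -22, 22 and 66 mm; each 38 by 38 mm inside, floor 6 mm and rim 90 mm above the plank. Outside 50 (x) by 182 (y) mm on a 4 mm thick foot plate of 100 by 205 mm. Origin under its centre.
- nut0_center (a point): centre of a brown round nut, 24 mm across, 12 g, lying in the scoop at the start. May be absent.
- nut1_center (a point): centre of a brown round nut, 24 mm across, 12 g, lying in the scoop at the start. May be absent.
- nut2_center (a point): centre of a brown round nut, 24 mm across, 12 g, lying in the scoop at the start. May be absent.
- nut3_center (a point): centre of a brown round nut, 24 mm across, 12 g, lying in the scoop at the start. May be absent.
- nut4_center (a point): centre of a brown round nut, 24 mm across, 12 g, lying in the scoop at the start. May be absent.
- nut5_center (a point): centre of a brown round nut, 24 mm across, 12 g, lying in the scoop at the start. May be absent.
- pestle0_mid (a point): centre, half-way up, of a small wooden pestle standing on its thick end: 150 mm long, thick end 30 mm across and 47 mm long, the shaft above it 22 mm across. z points to the thin end. May be absent.
- pestle1_mid (a point): centre, half-way up, of a small wooden pestle standing on its thick end: 150 mm long, thick end 30 mm across and 47 mm long, the shaft above it 22 mm across. z points to the thin end. May be absent.
- pestle2_mid (a point): centre, half-way up, of a small wooden pestle standing on its thick end: 150 mm long, thick end 30 mm across and 47 mm long, the shaft above it 22 mm across. z points to the thin end. May be absent.
- pestle3_mid (a point): centre, half-way up, of a small wooden pestle standing on its thick end: 150 mm long, thick end 30 mm across and 47 mm long, the shaft above it 22 mm across. z points to the thin end. May be absent.
- cup_a: bystander: red enamel cup, 80 mm across and high, origin under its centre.
- cup_b: bystander: blue enamel cup, 80 mm across and high, origin under its centre.
- bowl: bystander: steel bowl, 140 mm across, 60 mm high, origin under its centre.
- mortar: bystander: stone mortar near the robot, 110 mm across, 70 mm high, origin under its centre.

How it is judged:
On the way, in this order (a step that is already met when the one before it is completed fails the run):
1. the bin's front is pulled open to its stop (within 0.05 rad) (value of joint bin above 0.65 rad), for 0.2 s.
2. the scoop is tipped forward (over 0.45 rad) above the open bin (angle between scoop_grip's own z axis and vertical above 0.45 rad and value of joint bin above 0.6 rad and horizontal distance between scoop_grip and bin_lip below 0.28 m and height (world z) of scoop_grip above 0.2 m).
3. every nut is in the bin's bucket (x of nut0_center in the frame of bin_floor between -0.05 and 0.05 m and y of nut0_center in the frame of bin_floor between -0.11 and 0.11 m and z of nut0_center in the frame of bin_floor between 0 and 0.135 m and x of nut1_center in the frame of bin_floor between -0.05 and 0.05 m and y of nut1_center in the frame of bin_floor between -0.11 and 0.11 m and z of nut1_center in the frame of bin_floor between 0 and 0.135 m and x of nut2_center in the frame of bin_floor between -0.05 and 0.05 m and y of nut2_center in the frame of bin_floor between -0.11 and 0.11 m and z of nut2_center in the frame of bin_floor between 0 and 0.135 m and x of nut3_center in the frame of bin_floor between -0.05 and 0.05 m and y of nut3_center in the frame of bin_floor between -0.11 and 0.11 m and z of nut3_center in the frame of bin_floor between 0 and 0.135 m and x of nut4_center in the frame of bin_floor between -0.05 and 0.05 m and y of nut4_center in the frame of bin_floor between -0.11 and 0.11 m and z of nut4_center in the frame of bin_floor between 0 and 0.135 m and x of nut5_center in the frame of bin_floor between -0.05 and 0.05 m and y of nut5_center in the frame of bin_floor between -0.11 and 0.11 m and z of nut5_center in the frame of bin_floor between 0 and 0.135 m), for 0.2 s.
4. the bin is shut with every nut in it (all of step 3 and value of joint bin below 0.04 rad), for 0.2 s.
At the end, for the whole second after the job is handed in: The bin is shut (within 0.04 rad) with every nut in its bucket; the scoop stands upright (within 0.1 rad) on the plank; every pestle stands thick end down in a well of the upright caddy (down to the floor within about 14 mm, leaning less than 0.3 rad); all at rest and released (all of step 4 and angle between each of caddy, scoop_grip's own z axis and vertical below 0.1 rad and height (world z) of scoop_grip below 0.085 m and linear speed of each of scoop, pestle0, pestle1, pestle2, pestle3 below 0.02 m/s and x of pestle0_mid in the frame of caddy between -0.022 and 0.022 m and y of pestle0_mid in the frame of caddy between -0.09 and 0.09 m and z of each of pestle0_mid, pestle1_mid, pestle2_mid, pestle3_mid in the frame of caddy below 0.095 m and angle between each of pestle0_mid, pestle1_mid, pestle2_mid, pestle3_mid's own z axis and vertical below 0.3 rad and x of pestle1_mid in the frame of caddy between -0.022 and 0.022 m and y of pestle1_mid in the frame of caddy between -0.09 and 0.09 m and x of pestle2_mid in the frame of caddy between -0.022 and 0.022 m and y of pestle2_mid in the frame of caddy between -0.09 and 0.09 m and x of pestle3_mid in the frame of caddy between -0.022 and 0.022 m and y of pestle3_mid in the frame of caddy between -0.09 and 0.09 m); the robot touches nothing.
It fails at once if the cup a is moved more than 4 cm (distance of cup_a from where it was at the start of the episode above 0.04 m).
It fails at once if the cup b is moved more than 4 cm (distance of cup_b from where it was at the start of the episode above 0.04 m).
It fails at once if the bowl is moved more than 4 cm (distance of bowl from where it was at the start of the episode above 0.04 m).
It fails at once if the mortar is moved more than 4 cm (distance of mortar from where it was at the start of the episode above 0.04 m).
Of nut0, nut1, nut2, nut3, nut4, nut5 only 3 to 6 are there at a start; the rules pass over those that are not, and their reading is None.
Of pestle0, pestle1, pestle2, pestle3 only 2 to 4 are there at a start; the rules pass over those that are not, and their reading is None.
At some moment in a run one of scoop, caddy may be knocked a few centimetres aside while the robot is not near it.
It also fails if it takes over 210 s, if anything falls off the work surface, if the arm or the gripper's body presses on something with over 40 N, if the wrist force passes 120 N, or if a joint passes its speed limit or range.

## Working session

There is one attempt and no reset: what is moved stays moved. The work goes in short steps, Python scripts to look and compute and a tool call to move; the robot and the scene stay as the last step left them, time stands still between calls to the robot, and variables do not carry over. Pictures are saved under pics/ and viewed, and the job is handed in when it is done.

Besides the shell and the picture viewer there is one more tool, called as a command line: name --pt "numbers of a row" for each row, then --argument value for the rest. send_rows: Moves the arm, as the interface text tells. Scaled input: -1 to 1 covers 0.3 m each way for a shift and 360 degrees each way for a turn. Its arguments: {"type":"object","properties":{"rows":{"type":"array"},"jaw":{"type":"number"},"newtons":{"type":"number"}},"required":["rows"]}

```bash
ls; mkdir -p pics; python3 - <<'E'
from plant import monitor, imaging, workorder, ctrl
import cv2
for n in ("side","top"):
    im=imaging.read_camera(n); cv2.imwrite(f"pics/{n}0.png",im[:,:,::-1])
    c=imaging.calibration(n); print(n,c)
print(monitor.get_state())
print([a for a in dir(ctrl) if a[0]!='_'])
E
```

```text
pics
side {'intrinsics': array([[470.93997207,   0.        , 317.55952833],
       [  0.        , 470.93997207, 201.11804703],
       [  0.        ,   0.        ,   1.        ]]), 'dist_coeffs': array([-0.08240123,  0.        ,  0.        ,  0.        ,  0.        ]), 'cam_to_world': array([[ 0.92178236,  0.25810233, -0.28931033,  0.19363518],
       [-0.38758065,  0.63254521, -0.67057273, -0.73816709],
       [ 0.00992548,  0.7302532 ,  0.68310449,  1.00156201],
       [ 0.        ,  0.        ,  0.        ,  1.        ]])}
top {'intrinsics': array([[428.94874626,   0.        , 319.1547505 ],
       [  0.        , 428.94874626, 201.33818386],
       [  0.        ,   0.        ,   1.        ]]), 'dist_coeffs': array([0.02568276, 0.        , 0.        , 0.        , 0.        ]), 'cam_to_world': array([[ 1.42613488e-02,  9.80342852e-01, -1.96785432e-01,
         3.24502197e-01],
       [-9.99890791e-01,  1.47451374e-02,  9.93461186e-04,
         6.95214174e-02],
       [ 3.87556081e-03,  1.96749774e-01,  9.80446075e-01,
         1.34546044e+00],
       [ 0.00000000e+00,  0.00000000e+00,  0.00000000e+00,
         1.00000000e+00]])}
{'time': 0.1, 'qpos': array([-1.47795052e+00,  2.87071454e-01,  1.57803341e+00,  1.82879515e-05,
        1.27860757e+00, -1.50016601e-01]), 'dq': array([ 0.00036495, -0.00256401, -0.00278662,  0.00066633, -0.00024285,
        0.00022822]), 'joint_efforts': array([ 7.08003099e-04, -4.07295871e+01, -2.93701512e+01, -1.41448327e-04,
        3.40323124e-03, -6.26848930e-06]), 'eef_pos': array([ 0.16229471, -0.65462204,  0.24708769]), 'tcp_rot': array([ 9.92636049e-01,  1.21130303e-01,  3.90432926e-05, -1.05920679e-03]), 'contact_force': array([ 0.10164623,  0.40208806, -0.39749958]), 'wrist_torque': array([ 1.31500478e-02, -1.50180881e-02,  2.99401019e-05]), 'opening': 0.9982647537478823}
['Unreachable', 'tip_reach']
```

View pics/side0.png

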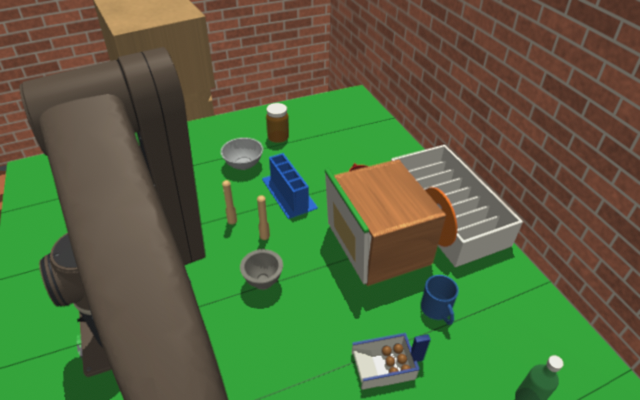

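View pics/top0.png

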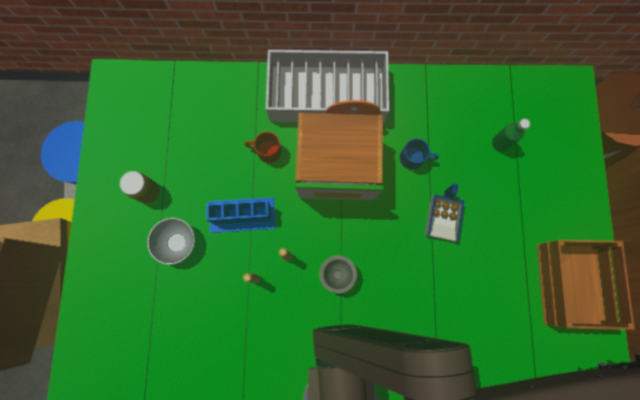

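The top view shows the cabinet at about (340,150) and the scoop at (445,215), with its lip towards the robot and its grip at (452,190). The caddy is at (240,215) and the two pestle tops are at (283,253) and (248,278). The bystanders all stand clear of these. Next I'll measure.

```bash
cat > h.py <<'E'
import numpy as np, cv2
from plant import monitor, imaging, workorder, ctrl
C={n:imaging.calibration(n) for n in("side","top")}
def ray(n,uv):
    c=C[n]; p=cv2.undistortPoints(np.array([[uv]],float),c["intrinsics"],c["dist_coeffs"])[0,0]
    T=c["cam_to_world"]; d=T[:3,:3]@np.array([p[0],-p[1],-1.]); return T[:3,3],d
def onz(n,uv,z):
    o,d=ray(n,uv); return o+d*(z-o[2])/d[2]
def tri(a,b):
    A=[];B=[]
    for n,uv in(("side",a),("top",b)):
        o,d=ray(n,uv); d=d/np.linalg.norm(d); P=np.eye(3)-np.outer(d,d); A.append(P);B.append(P@o)
    x=np.linalg.lstsq(np.vstack(A),np.hstack(B),rcond=None)[0]
    o,d=ray("top",b);d=d/np.linalg.norm(d)
    return x,2*np.linalg.norm((np.eye(3)-np.outer(d,d))@(x-o))
def proj(n,X):
    c=C[n];T=c["cam_to_world"];p=T[:3,:3].T@(np.array(X)-T[:3,3]);p=np.array([p[0],-p[1],-p[2]])
    return cv2.projectPoints(p.reshape(1,1,3),np.zeros(3),np.zeros(3),c["intrinsics"],c["dist_coeffs"])[0].ravel()
def shot(n,tag,crop=None,s=1):
    im=imaging.read_camera(n)
    np.save(f"pics/{tag}.npy",im)
    save(im,tag,crop,s); return im
def save(im,tag,crop=None,s=1):
    o=im if crop is None else im[crop[1]:crop[3],crop[0]:crop[2]]
    o=cv2.resize(o,None,fx=s,fy=s,interpolation=cv2.INTER_CUBIC); cv2.imwrite(f"pics/{tag}.png",o[:,:,::-1])
E
python3 - <<'E'
from h import *
t=cv2.imread("pics/top0.png")[:,:,::-1]; s=cv2.imread("pics/side0.png")[:,:,::-1]
save(t,"t0a",(190,140,470,300),2.8); save(s,"s0a",(200,150,460,400),2.4)
E
```

```text
(no output)
```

View pics/t0a.png

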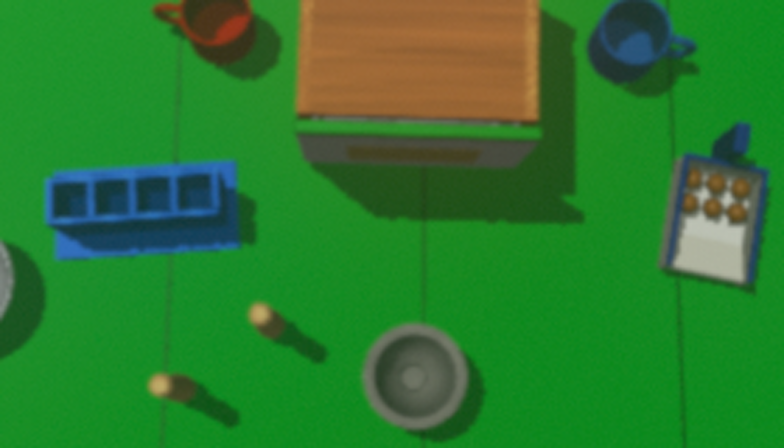

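View pics/s0a.png

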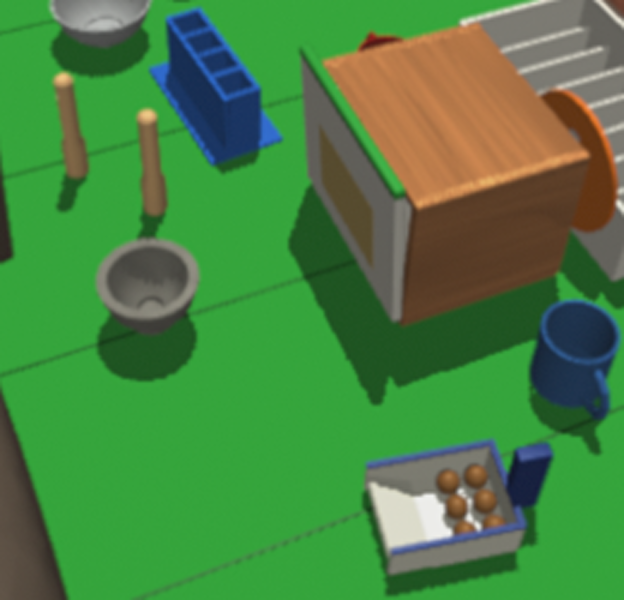

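Six nuts and two pestles are visible. In the enlarged top crop the green edge runs from (297,128) to (541,130), the scoop grip top is at (740,130) and the pestle tips are at (260,315) and (160,385).

```bash
python3 - <<'E'
from h import *
np.set_printoptions(precision=4,suppress=True)
T=lambda x,y:(190+x/2.8,140+y/2.8)
S=lambda x,y:(200+x/2.4,150+y/2.4)
print("edge L,R",onz("top",T(297,128),.222),onz("top",T(541,130),.222))
print("edge side far,near",onz("side",S(303,50),.222),onz("side",S(403,192),.222))
print("grip top corners? ",onz("top",T(740,126),.095), tri(S(536,450),T(741,127)))
print("scoop lip",onz("top",T(670,268),.028),onz("top",T(752,287),.028),"back",onz("top",T(685,157),.045),onz("top",T(768,170),.045))
for a,b in((S(63,79),T(160,384)),(S(147,116),T(259,314))): print("pestle",tri(a,b),onz("top",b,.15))
print("caddy top corners",[onz("top",T(*p),.09) for p in((46,178),(213,167),(220,213),(50,226))])
print("caddy foot",[onz("top",T(*p),.004) for p in((57,260),(239,247),(236,161))])
for n,p in dict(mortar=(414,377),cupa=(217,20),cupb=(637,30)).items(): print(n,onz("top",T(*p),.075))
print("bowl",onz("top",(172,242),.06))
E
```

```text
edge L,R [0.5919 0.1311 0.222 ] [ 0.5935 -0.1033  0.222 ]
edge side far,near [0.5895 0.125  0.222 ] [ 0.5928 -0.1052  0.222 ]
grip top corners?  [ 0.6314 -0.3353  0.095 ] (array([ 0.627 , -0.3355,  0.0934]), np.float64(0.007471372845300654))
scoop lip [ 0.486  -0.2726  0.028 ] [ 0.4666 -0.3614  0.028 ] back [ 0.6075 -0.2892  0.045 ] [ 0.5942 -0.3799  0.045 ]
pestle (array([0.3496, 0.2628, 0.1484]), np.float64(0.00018088640589190193)) [0.3497 0.2625 0.15  ]
pestle (array([0.42  , 0.1681, 0.1466]), np.float64(0.001141782217722491)) [0.4192 0.1679 0.15  ]
caddy top corners [array([0.5647, 0.4033, 0.09  ]), array([0.5793, 0.2268, 0.09  ]), array([0.5297, 0.2174, 0.09  ]), array([0.5133, 0.3957, 0.09  ])]
caddy foot [array([0.4879, 0.4077, 0.004 ]), array([0.5054, 0.2048, 0.004 ]), array([0.6041, 0.2116, 0.004 ])]
mortar [0.3621 0.0105 0.075 ]
cupa [0.7482 0.2306 0.075 ]
cupb [ 0.7437 -0.2335  0.075 ]
bowl [0.4521 0.5058 0.06  ]
```

send_rows --pt "0 0 0.25 -0.02" --pt "0.8 1 0.25 -0.0386" --pt "0.8 1 0.25 -0.0386" --pt "0.8 1 0.25 -0.0386" --pt "0.8 1 0.25 -0.0386" --pt "0.8 1 0.25 -0.0386" --pt "0.8 1 0.25 -0.0386" --pt "0.8 1 0.25 -0.0386" --pt "0.8 1 0.25 -0.0386" --jaw 1

```text
time: 1.23
eef_pos: [0.4024, -0.3549, 0.323]
tcp_rot: [1.0, 0.001, -0.0, 0.0]
contact_force: [-0.3, 0.6, -0.0]
opening: -0.001
```

send_rows --pt "0.76 1 0 0" --pt "0.76 1 0 0" --pt "0.76 1 0 0" --pt "0.76 1 0 0" --pt "0.76 1 0 0" --pt "0.76 1 0 0" --pt "0.76 1 0 0" --pt "0.76 1 0 0"

```text
time: 2.22
eef_pos: [0.6302, -0.0569, 0.3225]
tcp_rot: [1.0, -0.001, -0.001, 0.0]
contact_force: [-0.4, 0.6, -0.2]
opening: -0.001
```

send_rows --pt "0 0.22 0 0" --pt "0 0.22 -0.15 0" --pt "0 0.22 -0.3 0" --pt "0 0.22 -0.345 0" --pt "0 0.22 -0.345 0" --pt "0 0.22 -0.345 0"

```text
time: 2.98
eef_pos: [0.6316, 0.0097, 0.2225]
tcp_rot: [1.0, -0.0, 0.002, 0.0]
contact_force: [-0.4, -0.0, -0.0]
opening: -0.001
```

```bash
python3 - <<'E'
from h import *
shot("side","s1"); shot("top","t1")
print(monitor.get_state()["eef_pos"],monitor.get_state()["contact_force"])
E
```

```text
[0.6315101  0.01023122 0.22249267] [0.39430914 0.22102476 0.60671248]
```

View pics/s1.png

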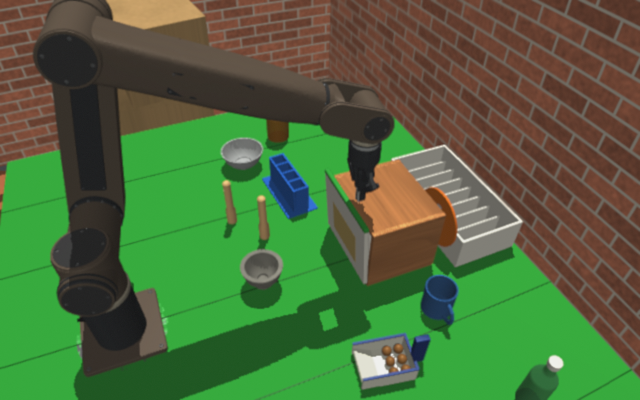

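View pics/t1.png

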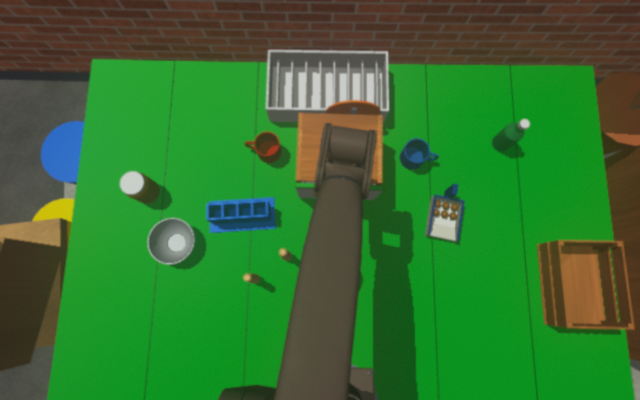

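send_rows --pt "-0.07 0 0 0" --pt "-0.13 0 0 0" --pt "-0.19 0 0 0" --pt "-0.25 0 -0.015 0" --pt "-0.31 0 -0.03 0" --pt "-0.37 0 -0.055 0" --pt "-0.42 0 -0.08 0" --pt "-0.47 0 -0.11 0" --pt "-0.525 0 -0.14 0" --pt "-0.56 0 -0.15 0" --pt "-0.575 0 -0.15 0" --pt "-0.575 0 -0.15 0" --pt "-0.575 0 -0.15 0"

```text
time: 4.7
eef_pos: [0.4743, 0.0083, 0.1921]
tcp_rot: [1.0, -0.0, 0.025, 0.003]
contact_force: [14.0, 1.4, 27.9]
opening: -0.0
```

```bash
python3 - <<'E'
from h import *
shot("side","s2",(200,100,500,320),2.6)
print(monitor.get_state()["eef_pos"],monitor.get_state()["contact_force"])
E
```

```text
[0.47434811 0.00830906 0.19209562] [14.9929946   0.28308851 28.8092535 ]
```

View pics/s2.png

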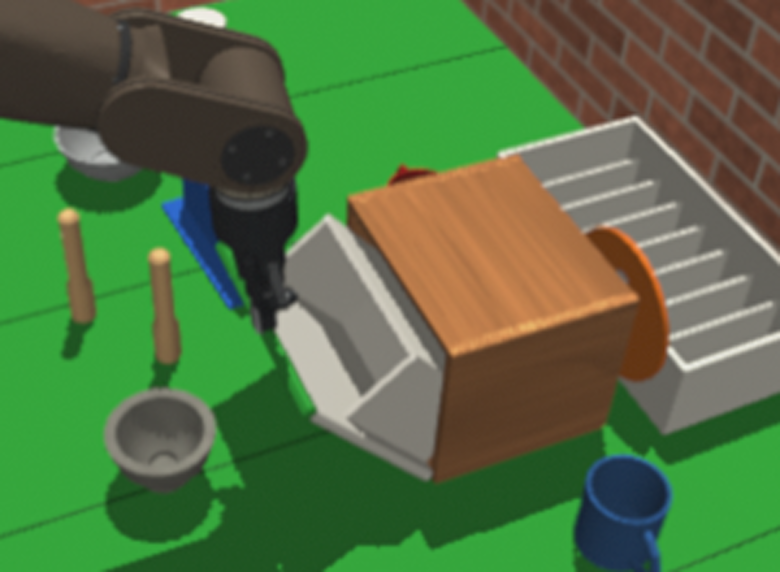

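The bin's front is tilted out, and the fingers press on its inner face with about 32 N. I'll back off upwards and measure the edge.

send_rows --pt "0.05 0 0.1 0" --pt "0.1 0 0.3 0" --pt "0.15 0 0.5 0" --pt "0.3 0 0.6 0" --pt "0.3 -0.3 0.6 0" --pt "0.3 -0.5 0.6 0" --pt "0.3 -0.7 0.6 0" --pt "0.3 -0.9 0.6 0" --pt "0.3 -1 0.6 0" --pt "0.3 -1 0.6 0"

```text
time: 6.0
eef_pos: [0.5473, -0.2926, 0.3556]
tcp_rot: [1.0, -0.002, 0.0, 0.001]
contact_force: [-0.9, 0.7, -0.4]
opening: -0.002
```

```bash
python3 - <<'E'
from h import *
s=shot("side","s3",(300,100,470,400),2); t=shot("top","t3",(260,140,500,290),3.2)
print(monitor.get_state()["eef_pos"],monitor.get_state()["contact_force"],monitor.get_state()["time"])
E
```

```text
[ 0.54785244 -0.2893756   0.35577476] [-0.25439841 -0.08984212 -0.36764922] 6.1
```

View pics/s3.png

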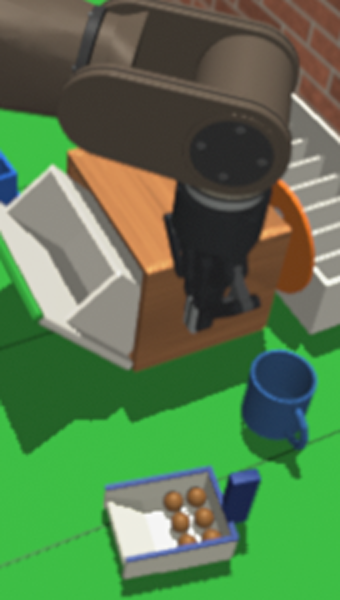

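View pics/t3.png

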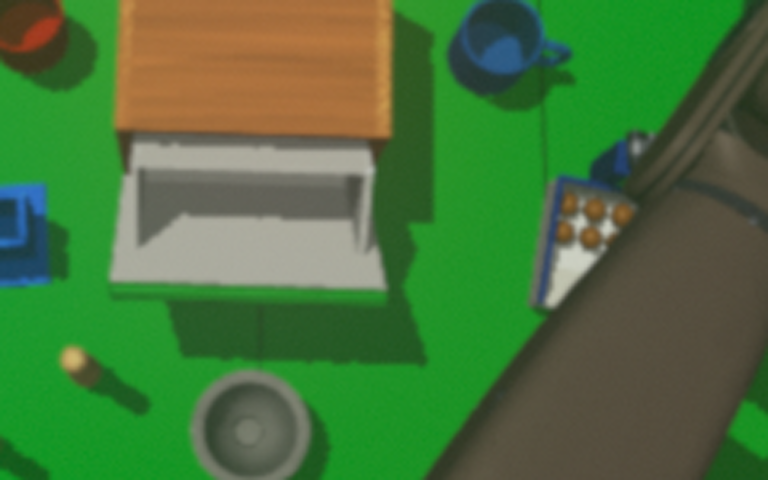

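```bash
python3 - <<'E'
from h import *
np.set_printoptions(precision=4,suppress=True)
print("lip inner",onz("top",(260+248/3.2,140+284/3.2),.1765))
t=cv2.imread("pics/top0.png")[:,:,::-1]; s=np.load("pics/s3.npy")
save(t,"t0g",(420,175,480,250),8); save(s,"s3g",(345,325,435,392),8)
E
```

```text
lip inner [0.4832 0.0169 0.1765]
```

View pics/t0g.png

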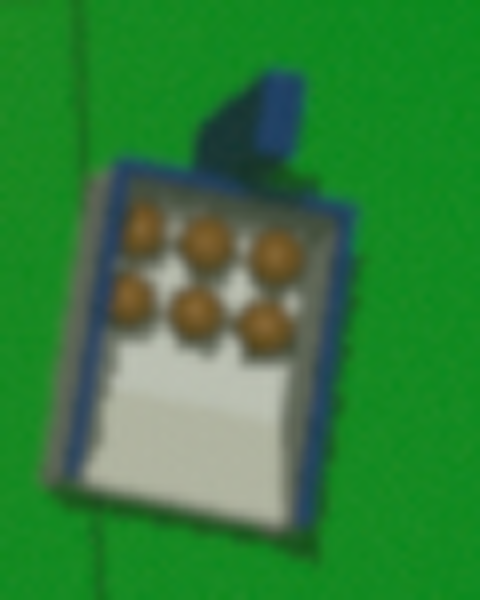

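View pics/s3g.png

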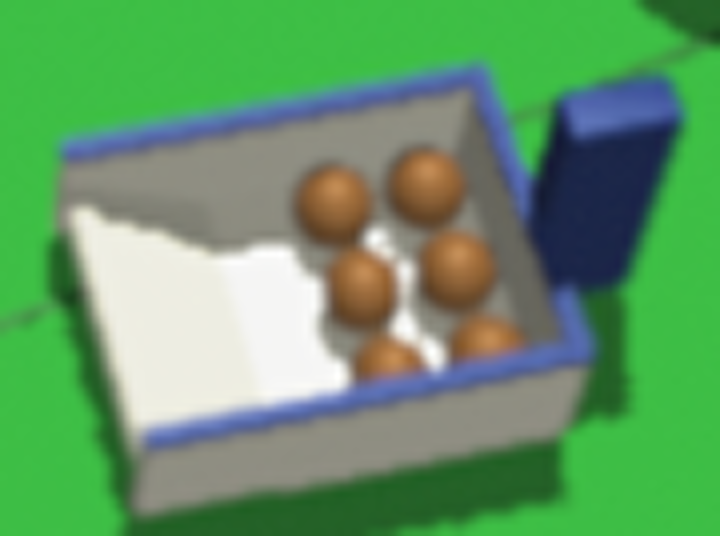

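The bin seems less open than expected. I'll check this with both views.

```bash
python3 - <<'E'
from h import *
save(np.load("pics/s3.npy"),"s3l",(290,170,380,290),6)
save(np.load("pics/t3.npy"),"t3l",(285,170,390,245),7)
E
```

```text
(no output)
```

View pics/s3l.png

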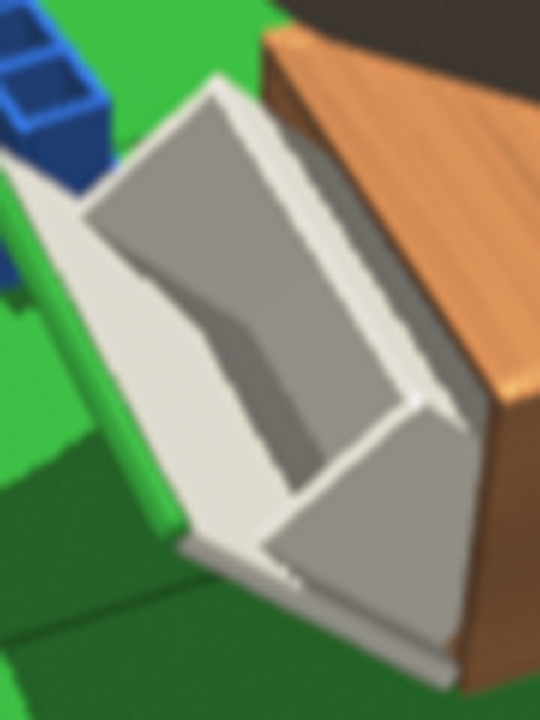

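View pics/t3l.png

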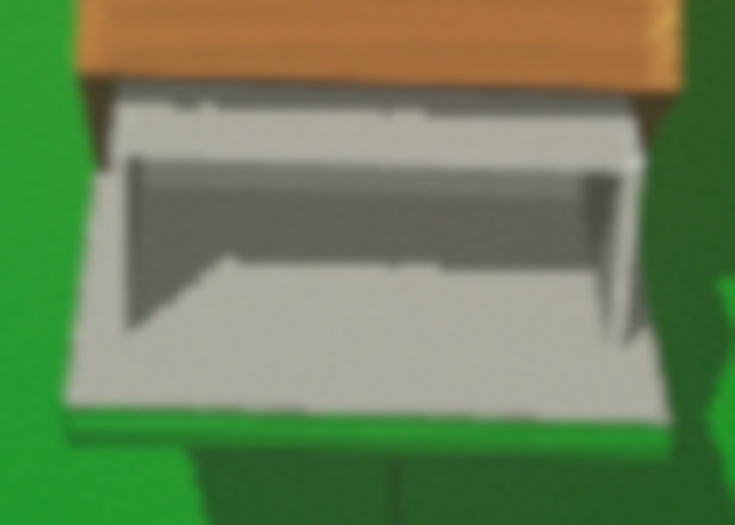

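```bash
python3 - <<'E'
from h import *
np.set_printoptions(precision=4,suppress=True)
S=lambda x,y:(290+x/6,170+y/6); T=lambda x,y:(285+x/7,170+y/7)
print("near inner",tri(S(187,530),T(672,424)),"near outer",tri(S(165,538),T(672,455)))
print("cab corner",tri(S(497,395),T(682,92)))
print("backwall side corner",tri(S(425,400),T(640,160)))
for th in(.5,.55,.6,.65,.7):
    c,s=np.cos(th),np.sin(th)
    X=[.592-.21*s+.006*c,-.108,.012+.21*c+.006*s]
    print(th,(proj("side",X)-[290,170])*6,(proj("top",X)-[285,170])*7)
E
```

```text
near inner (array([ 0.4797, -0.1029,  0.1713]), np.float64(0.0019528194980148149)) near outer (array([ 0.4689, -0.1031,  0.1712]), np.float64(0.001036002611973761))
cab corner (array([ 0.6085, -0.1052,  0.1961]), np.float64(0.0008671720572145366))
backwall side corner (array([ 0.5841, -0.0899,  0.1875]), np.float64(0.0018789028105212252))
0.5 [237.5107 477.8514] [694.5142 373.6281]
0.55 [214.6327 493.7164] [692.9212 399.1994]
0.6 [192.4097 510.138 ] [691.1494 424.1183]
0.65 [170.9205 527.0547] [689.2072 448.2975]
0.7 [150.2396 544.4028] [687.1032 471.6547]
```

```bash
python3 - <<'E'
from h import *
np.set_printoptions(precision=4,suppress=True)
S=lambda x,y:(290+x/6,170+y/6); T=lambda x,y:(285+x/7,170+y/7)
a=tri(S(262,545),T(628,347));b=tri(S(187,530),T(672,424));print(a,b)
d=b[0]-a[0];print(np.arctan2(-d[0],d[2]))
a=tri(S(82,216),T(127,330));print("far wall",a)
# side wall top direction perpendicular to panel
w=tri(S(418,403),T(633,163)); print(w)
print("cab other", onz("top",T(80,76),.19), onz("top",T(682,92),.19), onz("side",S(497,397),.19), onz("side",S(265,35),.19))
G=lambda x,y:(420+x/8,175+y/8); Q=lambda x,y:(345+x/8,325+y/8)
print("grip corners", [onz("top",G(*p),.095) for p in((266,72),(304,75),(292,158),(255,150))])
print("grip side",[onz("side",Q(*p),.095) for p in((560,92),(668,78),(680,118),(575,138))])
print("lip",[onz("top",G(*p),.0) for p in((48,485),)],[onz("side",Q(*p),.028) for p in((70,205),(138,435))])
print("rims",[onz("side",Q(*p),.045) for p in((65,150),(485,68),(592,350),(145,440))])
print("rims top",[onz("top",G(*p),.045) for p in((118,160),(355,208),(305,530),(70,480))])
E
```

```text
(array([ 0.5169, -0.0913,  0.1321]), np.float64(0.0005776371786100429)) (array([ 0.4797, -0.1029,  0.1713]), np.float64(0.0019528194980148149))
0.76061754624596
far wall (array([0.5212, 0.1136, 0.1302]), np.float64(0.0006885424663770671))
(array([ 0.5832, -0.0875,  0.1839]), np.float64(0.000821738991267983))
cab other [0.6134 0.1322 0.19  ] [ 0.6105 -0.1062  0.19  ] [ 0.6107 -0.1013  0.19  ] [0.617  0.1331 0.19  ]
grip corners [array([ 0.6345, -0.3324,  0.095 ]), array([ 0.6335, -0.3465,  0.095 ]), array([ 0.6016, -0.3405,  0.095 ]), array([ 0.6045, -0.3269,  0.095 ])]
grip side [array([ 0.6068, -0.3264,  0.095 ]), array([ 0.6364, -0.3343,  0.095 ]), array([ 0.6328, -0.3462,  0.095 ]), array([ 0.6032, -0.3401,  0.095 ])]
lip [array([ 0.4896, -0.2695,  0.    ])] [array([ 0.4891, -0.2729,  0.028 ]), array([ 0.4759, -0.3428,  0.028 ])]
rims [array([ 0.4902, -0.2649,  0.045 ]), array([ 0.6136, -0.2883,  0.045 ]), array([ 0.5962, -0.3764,  0.045 ]), array([ 0.4721, -0.3517,  0.045 ])]
rims top [array([ 0.6109, -0.2897,  0.045 ]), array([ 0.5933, -0.3801,  0.045 ]), array([ 0.4685, -0.3547,  0.045 ]), array([ 0.4861, -0.2666,  0.045 ])]
```

The bin is at its stop (the measured slope is about 0.76 ± 0.05), and the scoop is untouched. Next I grasp the scoop's grip.

send_rows --pt "0.237 -0.156 -0.1 -0.029" --pt "0.237 -0.156 -0.3 -0.029" --pt "0.237 -0.156 -0.5 -0.029" --pt "0.237 -0.156 -0.6 -0.029" --pt "0.237 -0.156 -0.7 -0.029" --pt "0.237 -0.156 -0.8 -0.029" --pt "0.237 -0.156 -0.9 -0.029" --pt "0.237 -0.156 -0.91 -0.029" --pt "0.237 -0.156 -0.91 -0.029" --jaw 0

```text
time: 7.22
eef_pos: [0.6199, -0.3353, 0.0833]
tcp_rot: [0.996, -0.09, 0.001, 0.0]
contact_force: [0.2, 0.5, 0.9]
opening: 0.999
```

```bash
python3 - <<'E'
from h import *
s=shot("side","s4",(320,240,500,400),4)
print(monitor.get_state()["eef_pos"],monitor.get_state()["contact_force"],monitor.get_state()["time"])
E
```

```text
[ 0.62020997 -0.33585437  0.08410927] [-0.56888431 -0.99697755  0.13415269] 7.275
```

View pics/s4.png

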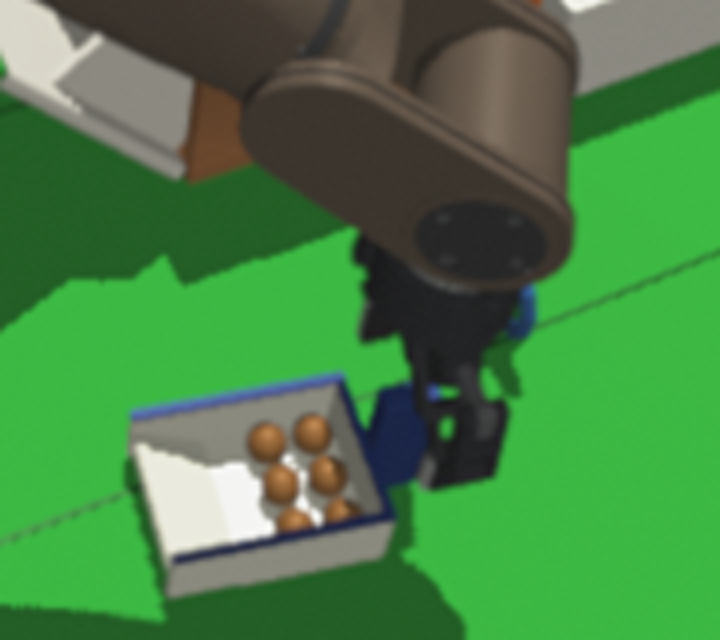

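send_rows --pt "0 0 0 0" --pt "0 0 0 0" --pt "0 0 0 0" --pt "0 0 0 0" --pt "0 0 0 0" --pt "0 0 0 0" --pt "0 0 0.03 0" --pt "0 0 0.06 0" --pt "0 0 0.1 0" --pt "0 0 0.1 0" --jaw 1 --newtons 110

```text
time: 8.52
eef_pos: [0.6198, -0.3368, 0.1139]
tcp_rot: [0.996, -0.091, 0.002, 0.001]
contact_force: [1.1, 0.0, -2.5]
opening: 0.167
```

```bash
python3 - <<'E'
from h import *
s=shot("side","s5",(320,240,500,400),4)
print(monitor.get_state()["eef_pos"],monitor.get_state()["contact_force"],monitor.get_state()["time"])
E
```

```text
[ 0.61935785 -0.33641436  0.11296739] [-0.58799024 -0.21840362 -3.31082879] 8.575
```

View pics/s5.png

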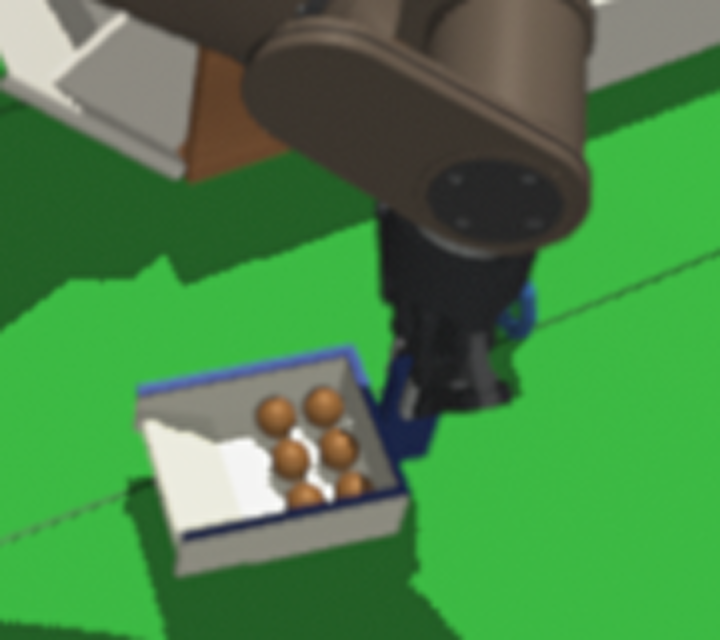

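Held level at 110 N, with all six nuts still in it. Now I lift and carry it gently over the cabinet.

send_rows --pt "0 0 0.06 0" --pt "0 0 0.15 0.005" --pt "0 0 0.25 0.01" --pt "0 0 0.35 0.015" --pt "0 0 0.45 0.02" --pt "0 0 0.55 0.025" --pt "0 0 0.65 0.03" --pt "0 0 0.73 0.03" --pt "0 0 0.78 0.03" --pt "0 0 0.8 0.03" --pt "0 0.03 0.8 0.03" --pt "0 0.1 0.8 0.03" --pt "0 0.18 0.8 0.03" --pt "0 0.26 0.8 0.03" --pt "0 0.34 0.8 0.03" --pt "0 0.42 0.8 0.03" --pt "0 0.5 0.8 0.03" --pt "0 0.55 0.8 0.03" --pt "0 0.58 0.8 0.03" --pt "0 0.58 0.8 0.03"

```text
time: 11.08
eef_pos: [0.619, -0.1617, 0.3519]
tcp_rot: [1.0, 0.004, 0.0, 0.0]
contact_force: [-0.1, -0.4, -3.0]
opening: 0.166
```

send_rows --pt "0 0.03 0 0" --pt "0 0.1 0 0" --pt "0 0.18 0 0" --pt "0 0.26 0 0" --pt "0 0.34 0 0" --pt "0 0.42 0 0" --pt "0 0.5 0 0" --pt "0 0.56 0 0" --pt "0 0.585 0 0" --pt "0 0.585 0 0" --pt "0 0.585 0 0"

```text
time: 12.45
eef_pos: [0.619, 0.0129, 0.3518]
tcp_rot: [1.0, 0.003, -0.0, 0.0]
contact_force: [-0.4, 0.6, -3.8]
opening: 0.168
```

```bash
python3 - <<'E'
from h import *
s=shot("side","s6",(240,60,480,300),2.5);s=shot("top","t6",(260,120,440,300),3)
print(monitor.get_state()["eef_pos"],monitor.get_state()["contact_force"],monitor.get_state()["time"])
E
```

```text
[0.61896872 0.01272656 0.35176182] [ 0.13968303 -0.45142464 -3.84766037] 12.55
```

View pics/s6.png

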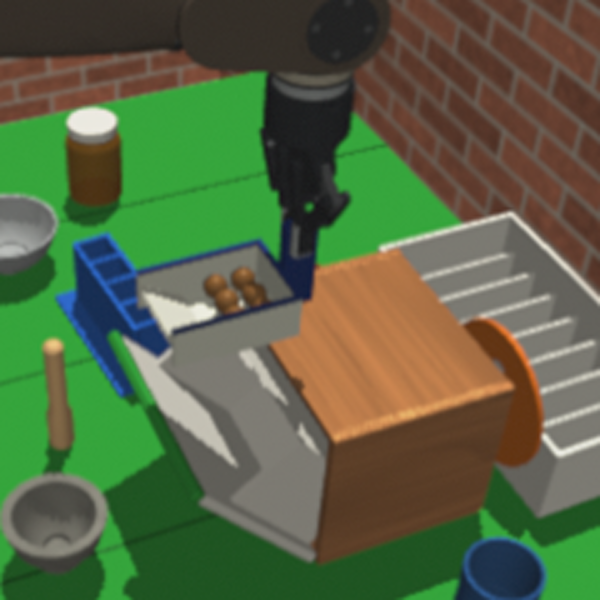

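View pics/t6.png

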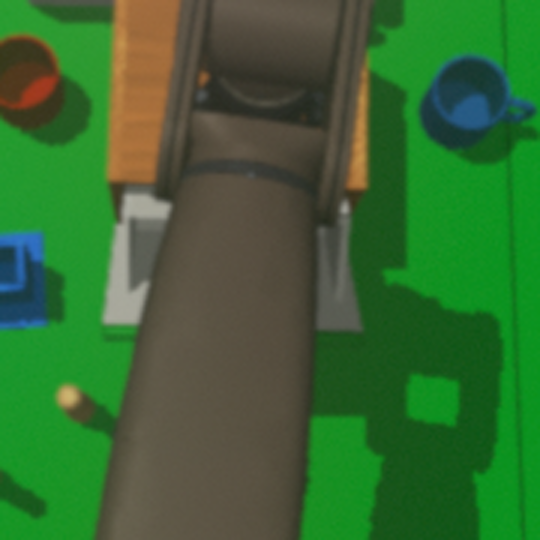

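The scoop hangs level, with its lip over the bin mouth. Now I'll ease the grip in steps so it pivots forward.

send_rows --pt "0 0 0 0" --pt "0 0 0 0" --newtons 50

```text
time: 12.8
eef_pos: [0.6189, 0.0132, 0.3518]
tcp_rot: [1.0, 0.003, 0.0, 0.0]
contact_force: [0.4, 0.3, -3.7]
opening: 0.168
```

```bash
python3 - <<'E'
from h import *
s=shot("side","s7",(240,60,480,300),2)
E
```

```text
(no output)
```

View pics/s7.png

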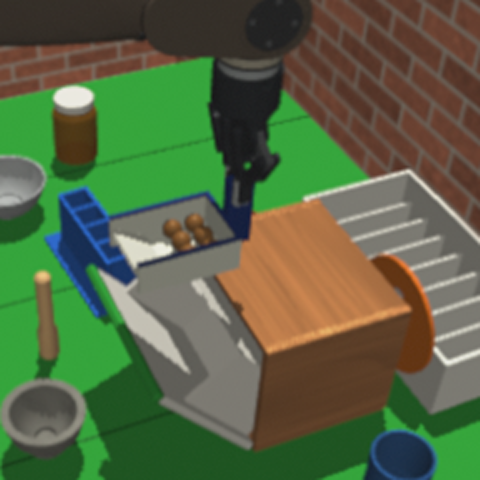

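Still level at 50 N.

send_rows --pt "0 0 0 0" --pt "0 0 0 0" --newtons 30

```text
time: 13.1
eef_pos: [0.6189, 0.0135, 0.3518]
tcp_rot: [1.0, 0.003, 0.0, -0.0]
contact_force: [-0.5, -0.0, -3.7]
opening: 0.168
```

```bash
python3 - <<'E'
from h import *
s=shot("side","s8",(240,60,480,300),2)
E
```

```text
(no output)
```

View pics/s8.png

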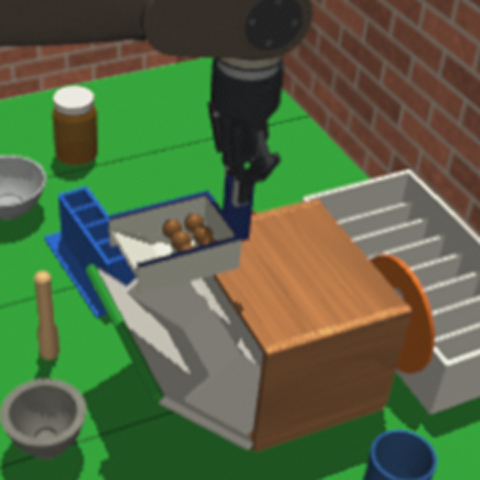

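send_rows --pt "0 0 0 0" --pt "0 0 0 0" --newtons 20

```text
time: 13.4
eef_pos: [0.6189, 0.0136, 0.3518]
tcp_rot: [1.0, 0.003, 0.0, -0.0]
contact_force: [0.2, -0.2, -3.5]
opening: 0.168
```

```bash
python3 - <<'E'
from h import *
s=shot("side","s9",(240,60,480,300),2)
E
```

```text
(no output)
```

View pics/s9.png

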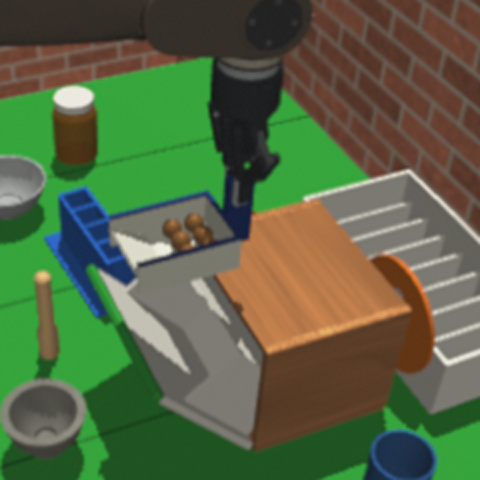

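Even 20 N holds it level, because the pad patch is too large. I'll set the scoop back on the plank and regrasp only the top rear corner of the grip. That smaller patch should hold at high force and pivot at low force.

send_rows --pt "0 0 0 0" --pt "0 -0.05 0 0" --pt "0 -0.12 0 0" --pt "0 -0.2 0 0" --pt "0 -0.28 0 0" --pt "0 -0.36 0 0" --pt "0 -0.44 0 0" --pt "0 -0.52 0 0" --pt "0 -0.6 0 0" --pt "0 -0.68 0 0" --pt "0 -0.76 0 0" --pt "0 -0.84 0 0" --pt "0 -0.92 0 0" --pt "0 -0.97 0 0" --pt "0 -1 0 0" --pt "0 -1 0 0" --newtons 100

```text
time: 15.45
eef_pos: [0.6189, -0.2868, 0.3517]
tcp_rot: [1.0, 0.003, -0.0, -0.0]
contact_force: [-0.4, -0.0, -3.5]
opening: 0.168
```

send_rows --pt "0 -0.05 -0.08 0" --pt "0 -0.09 -0.18 0" --pt "0 -0.1 -0.28 0" --pt "0 -0.1 -0.38 0" --pt "0 -0.1 -0.48 0" --pt "0 -0.1 -0.58 0" --pt "0 -0.1 -0.68 0" --pt "0 -0.1 -0.76 0" --pt "0 -0.1 -0.82 0" --pt "0 -0.1 -0.86 0" --pt "0 -0.1 -0.88 0" --pt "0 -0.1 -0.895 0" --pt "0 -0.1 -0.895 0"

```text
time: 17.08
eef_pos: [0.6191, -0.3166, 0.0836]
tcp_rot: [1.0, 0.003, 0.0, 0.0]
contact_force: [0.8, -0.3, -2.7]
opening: 0.164
```

send_rows --pt "0 0 -0.003 0" --pt "0 0 -0.003 0" --pt "0 0 -0.003 0" --pt "0 0 -0.003 0" --pt "0 0 0.03 0" --pt "0.03 0 0.063 0" --pt "0.063 0 0.063 0" --pt "0.063 0 0.063 0" --jaw 0.4

```text
time: 18.08
eef_pos: [0.6389, -0.3164, 0.1026]
tcp_rot: [1.0, 0.004, 0.0, 0.0]
contact_force: [-0.2, -0.4, 0.1]
opening: 0.605
```

```bash
python3 - <<'E'
from h import *
s=shot("side","s10",(330,270,480,400),5)
print(monitor.get_state()["eef_pos"],monitor.get_state()["contact_force"],monitor.get_state()["opening"])
E
```

```text
[ 0.63818165 -0.31626479  0.10196676] [-0.40386603 -0.0260819  -0.23621467] 0.6006965401787084
```

View pics/s10.png

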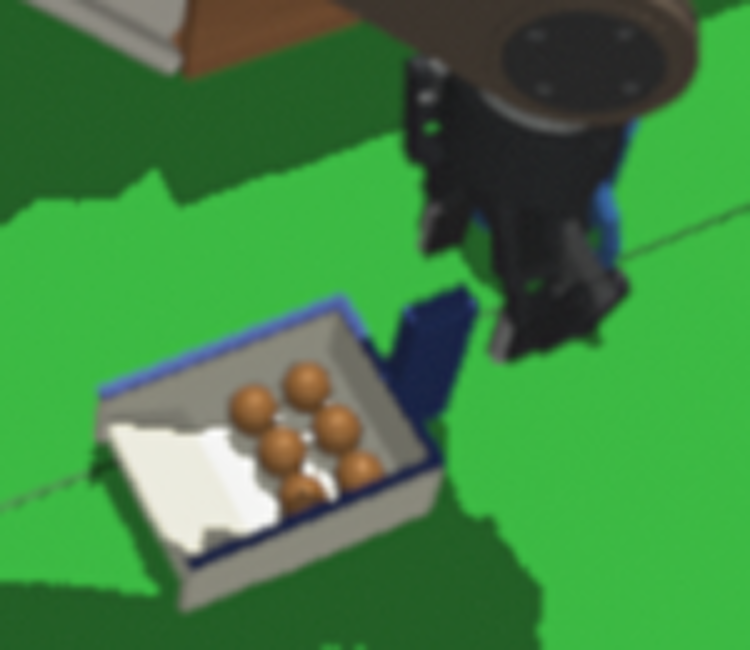

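send_rows --pt "0 0 0 0" --pt "0 0 0 0" --pt "0 0 0 0" --pt "0 0 0 0" --pt "0 0 0 0" --pt "0 0 0.02 0" --pt "0 0 0.05 0" --pt "0 0 0.08 0" --pt "0 0 0.1 0" --pt "0 0 0.1 0" --jaw 1 --newtons 120

```text
time: 19.38
eef_pos: [0.6383, -0.3168, 0.1334]
tcp_rot: [1.0, 0.003, 0.001, 0.001]
contact_force: [0.8, -0.9, -3.7]
opening: 0.133
```

```bash
python3 - <<'E'
from h import *
s=shot("side","s11",(330,270,480,400),5)
print(monitor.get_state()["eef_pos"],monitor.get_state()["contact_force"],monitor.get_state()["opening"])
E
```

```text
[ 0.63797794 -0.31656592  0.13268237] [-0.45281989 -0.36419764 -3.33762983] 0.13602335236138374
```

View pics/s11.png

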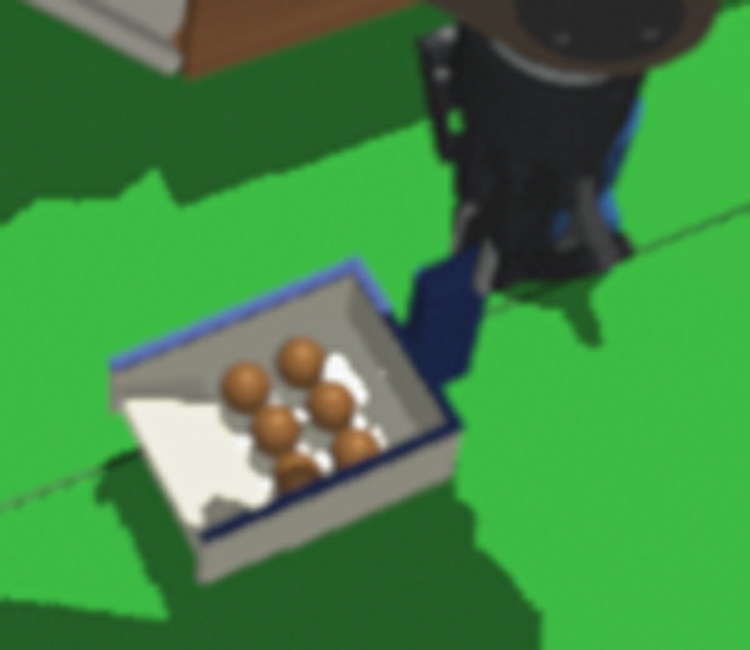

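Held by the corner at 120 N, tilted about 10° with all the nuts inside. Carrying it gently to the bin.

send_rows --pt "0 0 0.04 0" --pt "0 0 0.1 0" --pt "0 0 0.18 0" --pt "0 0 0.26 0" --pt "0 0 0.34 0" --pt "0 0 0.42 0" --pt "0 0 0.5 0" --pt "0 0 0.58 0" --pt "0 0.02 0.66 0" --pt "0 0.05 0.74 0" --pt "0 0.1 0.79 0" --pt "0 0.16 0.81 0" --pt "0 0.22 0.81 0" --pt "0 0.3 0.81 0" --pt "0 0.38 0.81 0" --pt "0 0.46 0.81 0" --pt "0 0.53 0.81 0" --pt "0 0.58 0.81 0" --pt "0 0.61 0.81 0" --pt "0 0.62 0.81 0"

```text
time: 21.92
eef_pos: [0.6379, -0.1302, 0.3753]
tcp_rot: [1.0, 0.003, 0.0, 0.0]
contact_force: [-0.0, -0.1, -3.2]
opening: 0.136
```

```bash
python3 - <<'E'
from h import *
s=shot("side","s12",(270,110,470,310),3)
print(monitor.get_state()["eef_pos"],monitor.get_state()["contact_force"],monitor.get_state()["opening"])
E
```

```text
[ 0.63785141 -0.13019235  0.37523289] [ 0.94522244 -0.09532418 -2.72341524] 0.13220557016753792
```

View pics/s12.png

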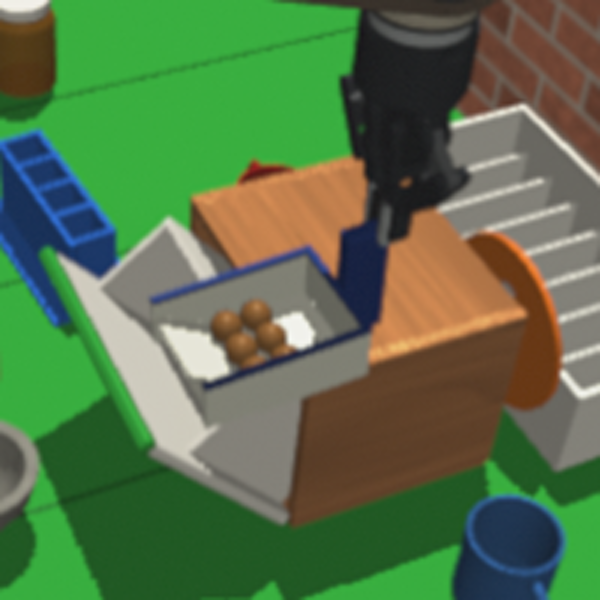

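Stable. I'll carry on to the bin's centre.

send_rows --pt "0 0.03 0 0" --pt "0 0.09 0 0" --pt "0 0.17 0 0" --pt "0 0.25 0 0" --pt "0 0.33 0 0" --pt "0 0.4 0 0" --pt "0 0.45 0 0" --pt "0 0.48 0 0" --pt "0 0.48 0 0"

```text
time: 23.1
eef_pos: [0.6378, 0.0139, 0.3752]
tcp_rot: [1.0, 0.004, -0.0, 0.0]
contact_force: [0.0, -0.2, -4.4]
opening: 0.131
```

send_rows --pt "0 0 0 0" --pt "0 0 0 0" --newtons 60

```text
time: 23.35
eef_pos: [0.6379, 0.0128, 0.3752]
tcp_rot: [1.0, 0.003, -0.0, 0.0]
contact_force: [-0.6, 0.1, -2.8]
opening: 0.13
```

```bash
python3 - <<'E'
from h import *
s=shot("side","s13",(270,70,470,310),2.5)
print(monitor.get_state()["eef_pos"],monitor.get_state()["contact_force"],monitor.get_state()["opening"])
E
```

```text
[0.63786076 0.0128486  0.3751951 ] [ 0.45206011  0.69557653 -3.06611381] 0.12923881153396952
```

View pics/s13.png

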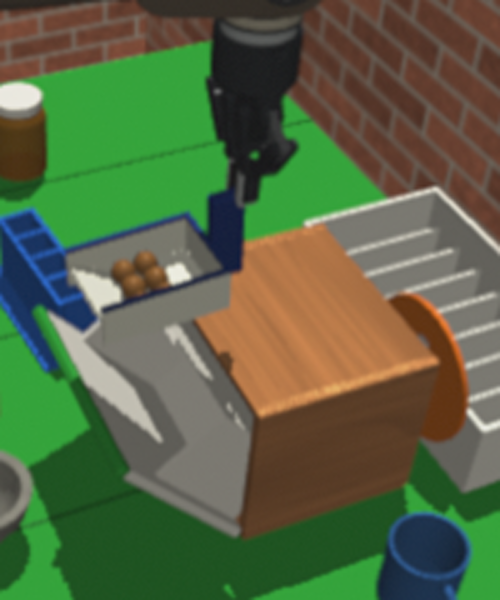

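send_rows --pt "0 0 0 0" --pt "0 0 0 0" --newtons 35

```text
time: 23.65
eef_pos: [0.6378, 0.0133, 0.3752]
tcp_rot: [1.0, 0.003, -0.0, 0.0]
contact_force: [0.1, 0.1, -3.8]
opening: 0.127
```

```bash
python3 - <<'E'
from h import *
s=shot("side","s14",(270,70,470,310),2.5)
print(monitor.get_state()["eef_pos"],monitor.get_state()["contact_force"],monitor.get_state()["opening"])
E
```

```text
[0.63781316 0.01336823 0.37528163] [ 0.56491502 -0.59127422 -3.15102824] 0.13199569441155137
```

View pics/s14.png

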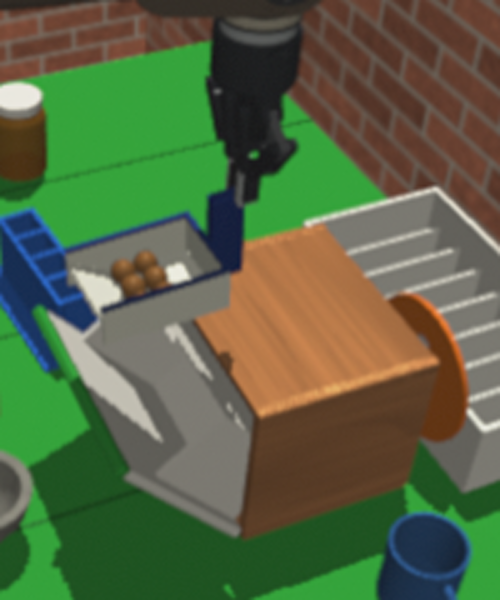

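send_rows --pt "0 0 0 0" --pt "0 0 0 0" --newtons 20

```text
time: 23.95
eef_pos: [0.6378, 0.0135, 0.3752]
tcp_rot: [1.0, 0.003, 0.0, 0.0]
contact_force: [0.2, 0.1, -3.0]
opening: 0.134
```

```bash
python3 - <<'E'
from h import *
s=shot("side","s15",(270,70,470,310),2.5)
print(monitor.get_state()["eef_pos"],monitor.get_state()["contact_force"],monitor.get_state()["opening"])
E
```

```text
[0.63779494 0.01355207 0.37521098] [-0.56318615  0.46699209 -3.12041004] 0.12699018976803456
```

View pics/s15.png

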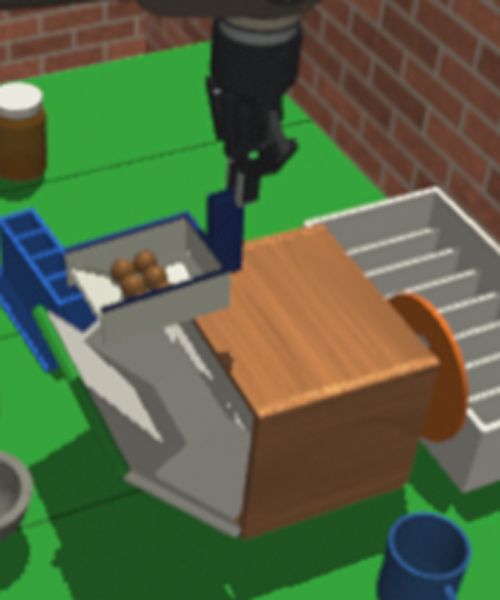

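send_rows --pt "0 0 0 0" --pt "0 0 0 0" --jaw 1 --newtons 20

```text
time: 24.25
eef_pos: [0.6378, 0.0135, 0.3752]
tcp_rot: [1.0, 0.003, 0.0, -0.0]
contact_force: [0.3, 0.3, -3.4]
opening: 0.134
```

```bash
python3 - <<'E'
from h import *
np.set_printoptions(precision=4,suppress=True)
s=shot("side","s16",(270,70,470,310),3)
print(monitor.get_state()["eef_pos"],monitor.get_state()["contact_force"],monitor.get_state()["opening"])
a=np.load("pics/s15.npy").astype(int); print(np.abs(a-s).mean())
E
```

```text
[0.6378 0.0135 0.3752] [-0.4205 -0.5479 -3.631 ] 0.1307107600620455
0.5247096354166667
```

View pics/s16.png

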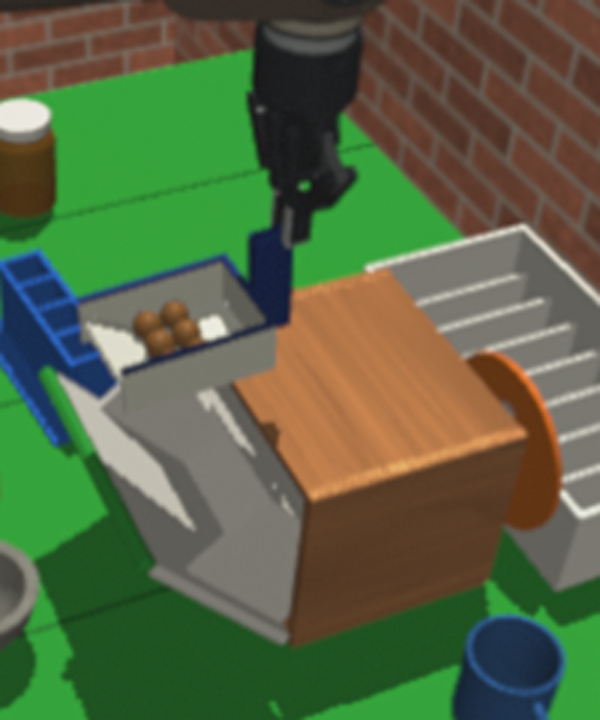

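Still holding at about 10°. A short vertical jerk raises the load torque, so I'll try a small up-down bounce at 20 N. The lip stays above the mouth throughout.

send_rows --pt "0 0 0.06 0" --pt "0 0 0 0" --pt "0 0 0.06 0" --pt "0 0 0 0" --pt "0 0 0 0" --newtons 20

```text
time: 24.92
eef_pos: [0.6371, 0.0136, 0.3724]
tcp_rot: [1.0, 0.003, -0.002, -0.0]
contact_force: [0.1, -0.4, -4.3]
opening: 0.13
```

```bash
python3 - <<'E'
from h import *
np.set_printoptions(precision=4,suppress=True)
s=shot("side","s17",(270,70,470,310),3)
print(monitor.get_state()["eef_pos"],monitor.get_state()["contact_force"],monitor.get_state()["opening"])
a=np.load("pics/s16.npy").astype(int); print(np.abs(a-s).mean())
E
```

```text
[0.6371 0.0136 0.3731] [-0.7943 -0.9333 -4.2234] 0.1294510069681498
0.8412265625
```

View pics/s17.png

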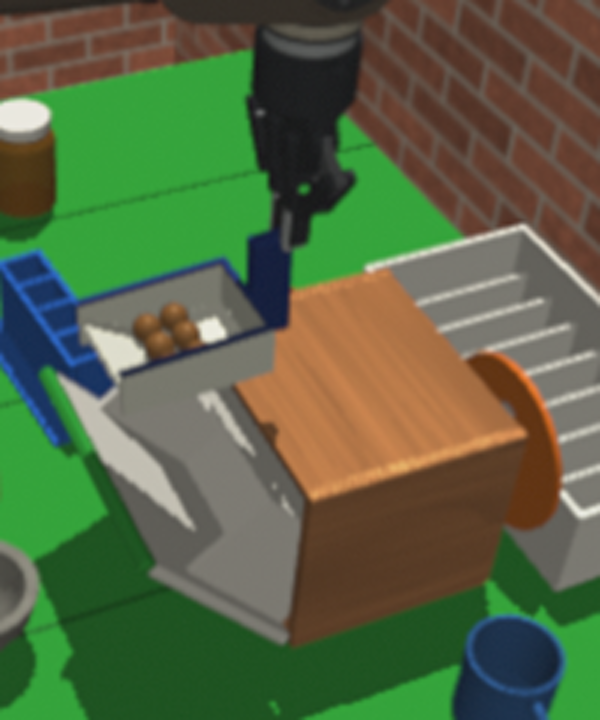

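```bash
cat >> h.py <<'E'
def ony(n,uv,y):
    o,d=ray(n,uv); return o+d*(y-o[1])/d[1]
E
python3 - <<'E'
from h import *
np.set_printoptions(precision=4,suppress=True)
Q=lambda x,y:(270+x/3,70+y/3)
for nm,p,y in(("rear rim",(271,328),-.033),("front rim",(121,375),-.033),("front bot",(123,416),-.033),("rear bot",(274,370),-.033),("handle top rear near",(290,236),.005),("handle bot",(288,325),.005)):
    print(nm,ony("side",Q(*p),y))
E
```

```text
rear rim [ 0.6022 -0.033   0.3136]
front rim [ 0.4805 -0.033   0.3077]
front bot [ 0.4821 -0.033   0.2656]
rear bot [ 0.6084 -0.033   0.2689]
handle top rear near [0.6332 0.005  0.3646]
handle bot [0.6395 0.005  0.2748]
```

```bash
python3 - <<'E'
from h import *
save(np.load("pics/s17.npy"),"s17z",(280,130,380,215),8)
E
```

```text
(no output)
```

View pics/s17z.png

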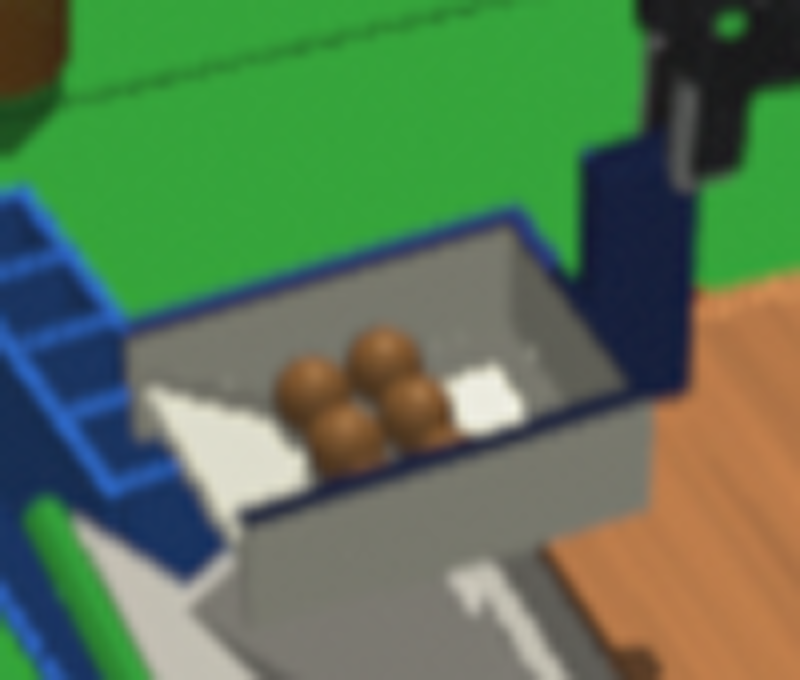

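The tilt is only about 3°, so gravity alone won't do it. Instead I'll tip the scoop by contact. I press the lip against the cabinet's left wall and lift, which takes it to about 25°. Then I carry it back and finish the tip by dragging the lip up the bin's inner face.

send_rows --pt "0 0.03 0 0" --pt "0 0.09 0 0" --pt "0 0.17 0 0" --pt "0 0.25 0 0.02" --pt "0 0.33 0 0.04" --pt "0.02 0.41 0 0.06" --pt "0.03 0.49 0 0.08" --pt "0.04 0.57 0 0.1" --pt "0.05 0.65 0 0.12" --pt "0.06 0.73 0 0.14" --pt "0.06 0.81 0 0.16" --pt "0.06 0.89 0 0.18" --pt "0.06 0.95 0 0.2" --pt "0.06 0.99 0 0.22" --pt "0.06 1 0 0.24" --pt "0.06 1 0 0.25" --pt "0.06 1 0 0.25" --newtons 120

```text
time: 27.1
eef_pos: [0.6551, 0.315, 0.3752]
tcp_rot: [0.705, 0.71, 0.0, -0.001]
contact_force: [-1.1, 0.3, -3.8]
opening: 0.134
```

send_rows --pt "0 0 -0.05 0" --pt "0 0 -0.12 0" --pt "0 0 -0.2 0" --pt "0 0 -0.28 0" --pt "0 0 -0.36 0" --pt "0 0 -0.42 0" --pt "0 0 -0.46 0" --pt "0 0 -0.48 0" --pt "0 0 -0.48 0"

```text
time: 28.22
eef_pos: [0.6559, 0.3135, 0.2312]
tcp_rot: [0.705, 0.709, 0.0, 0.0]
contact_force: [0.3, 0.2, -3.4]
opening: 0.131
```

```bash
python3 - <<'E'
from h import *
np.set_printoptions(precision=4,suppress=True)
s=shot("side","s18",(220,70,460,270),3);t=shot("top","t18",(190,100,390,260),3)
print(monitor.get_state()["eef_pos"],monitor.get_state()["contact_force"],monitor.get_state()["opening"],monitor.get_state()["time"])
E
```

```text
[0.6563 0.3137 0.2325] [ 0.1254 -0.2947 -3.7409] 0.13301388366266834 28.325
```

View pics/s18.png

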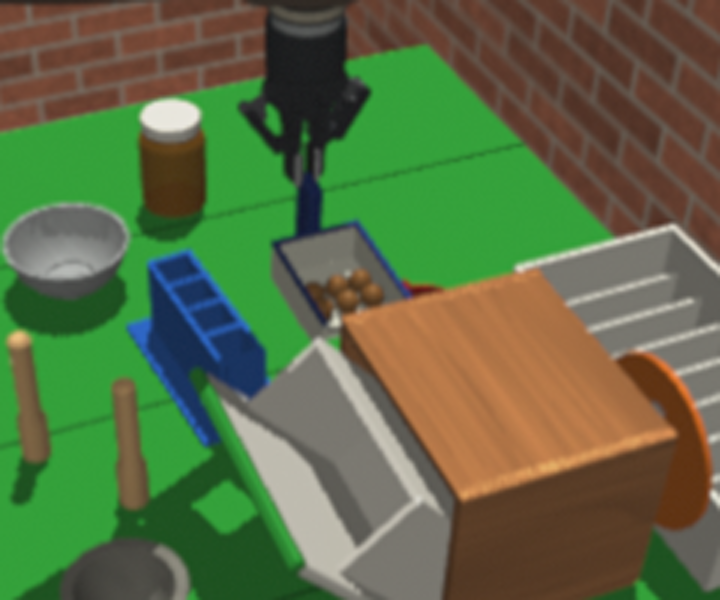

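View pics/t18.png

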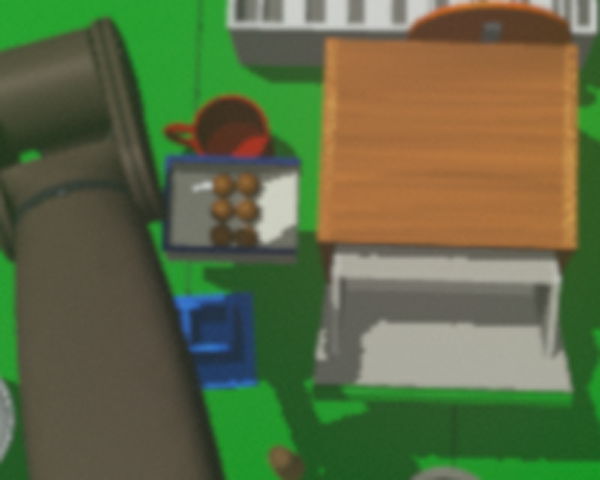

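The scoop hangs level, left of the cabinet and above the cup's height. Now I push its lip to the wall and lift at a low grip force.

send_rows --pt "0 -0.03 0 0" --pt "0 -0.06 0 0" --pt "0 -0.075 0 0" --pt "0 -0.085 0.015 0" --pt "0 -0.095 0.03 0" --pt "0 -0.105 0.05 0" --pt "0 -0.115 0.07 0" --pt "0 -0.125 0.09 0" --pt "0 -0.135 0.11 0" --pt "0 -0.145 0.13 0" --pt "0 -0.155 0.15 0" --pt "0 -0.163 0.163 0" --pt "0 -0.163 0.163 0" --newtons 25

```text
time: 29.95
eef_pos: [0.6562, 0.2638, 0.2809]
tcp_rot: [0.705, 0.709, -0.0, 0.001]
contact_force: [-0.8, 0.4, -2.8]
opening: 0.132
```

```bash
python3 - <<'E'
from h import *
np.set_printoptions(precision=4,suppress=True)
s=shot("side","s19",(260,80,400,220),5)
print(monitor.get_state()["eef_pos"],monitor.get_state()["contact_force"],monitor.get_state()["opening"],monitor.get_state()["time"])
E
```

```text
[0.6561 0.2639 0.2805] [ 0.6218  0.7613 -3.0889] 0.12897130408831056 30.0
```

View pics/s19.png

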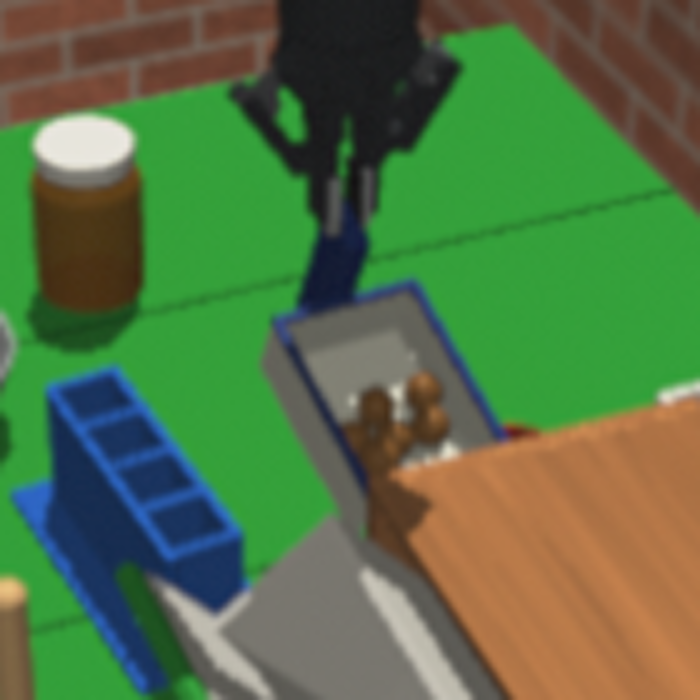

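```bash
python3 - <<'E'
from h import *
np.set_printoptions(precision=4,suppress=True)
def onx(n,uv,x):
    o,d=ray(n,uv); return o+d*(x-o[0])/d[0]
Q=lambda x,y:(260+x/5,80+y/5)
for a,b,x in(((413,285),(500,432),.702),((278,320),(365,485),.612)):
    A,B=onx("side",Q(*a),x),onx("side",Q(*b),x); print(A,B,np.degrees(np.arctan2(A[2]-B[2],A[1]-B[1])))
E
```

```text
[0.702  0.2636 0.2083] [0.702  0.1477 0.1857] 11.031855826996138
[0.612  0.2509 0.2165] [0.612  0.1297 0.1902] 12.266358389476233
```

Tilted about 12–18°. A little more.

send_rows --pt "0 -0.01 0.012 0" --pt "0 -0.02 0.024 0" --pt "0 -0.03 0.036 0" --pt "0 -0.04 0.046 0" --pt "0 -0.04 0.046 0"

```text
time: 30.62
eef_pos: [0.6559, 0.2526, 0.2944]
tcp_rot: [0.705, 0.709, 0.001, -0.0]
contact_force: [-0.1, 1.1, -3.9]
opening: 0.132
```

```bash
python3 - <<'E'
from h import *
np.set_printoptions(precision=4,suppress=True)
s=shot("side","s20",(260,80,400,220),5);s=shot("top","t20",(210,100,330,220),5)
print(monitor.get_state()["eef_pos"],monitor.get_state()["contact_force"],monitor.get_state()["opening"],monitor.get_state()["time"])
E
```

```text
[0.6558 0.2528 0.294 ] [ 0.5719  0.4926 -3.1513] 0.12906361043800674 30.725
```

View pics/s20.png

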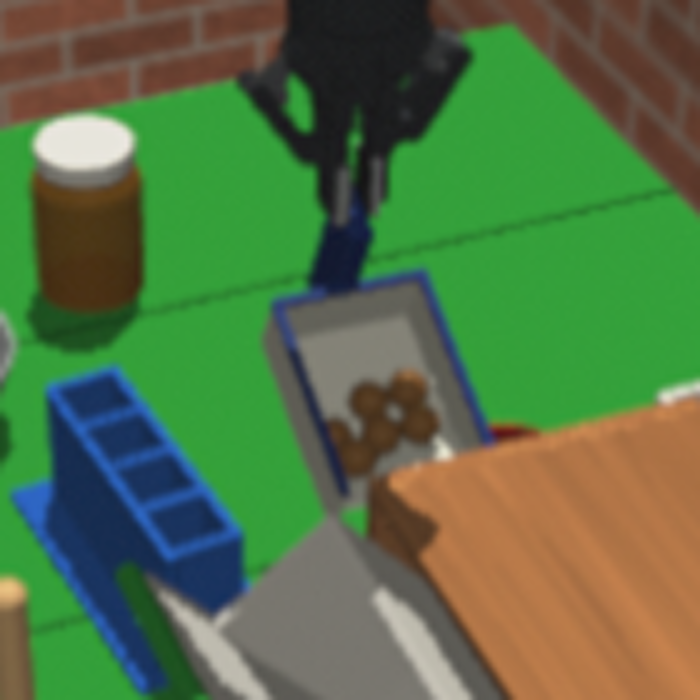

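View pics/t20.png

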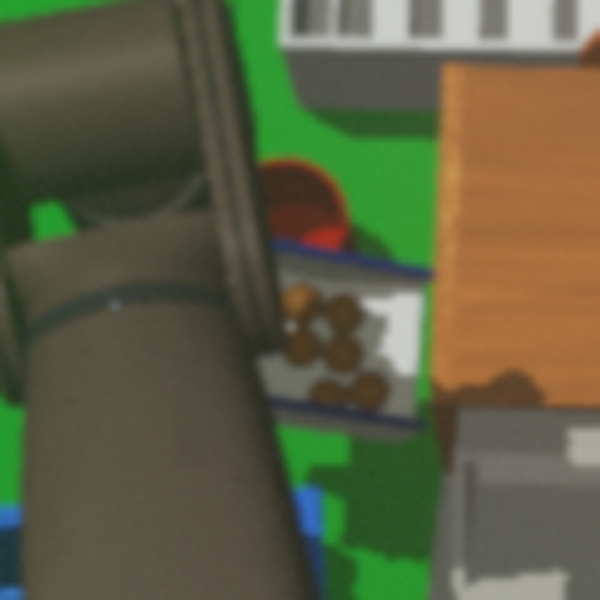

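Tilted about 20°, nuts still resting against the ramp. Moving back over the bin to measure the tilt in profile.

send_rows --pt "0 0.05 0.02 0" --pt "0 0.1 0.08 0" --pt "0 0.12 0.15 0" --pt "0 0.12 0.22 0" --pt "0 0.12 0.27 -0.01" --pt "0 0.1 0.29 -0.03" --pt "0 0.07 0.29 -0.05" --pt "0 0.02 0.29 -0.07" --pt "0 -0.05 0.29 -0.09" --pt "0 -0.12 0.29 -0.11" --pt "0 -0.2 0.29 -0.13" --pt "0 -0.28 0.29 -0.15" --pt "0 -0.36 0.29 -0.17" --pt "0 -0.44 0.29 -0.19" --pt "-0.02 -0.52 0.29 -0.21" --pt "-0.04 -0.6 0.29 -0.23" --pt "-0.05 -0.68 0.29 -0.245" --pt "-0.05 -0.75 0.29 -0.25" --pt "-0.05 -0.79 0.29 -0.25" --pt "-0.05 -0.8 0.29 -0.25" --newtons 120

```text
time: 33.22
eef_pos: [0.641, 0.0119, 0.3811]
tcp_rot: [1.0, 0.003, 0.0, -0.0]
contact_force: [0.7, 0.7, -2.9]
opening: 0.129
```

```bash
python3 - <<'E'
from h import *
np.set_printoptions(precision=4,suppress=True)
s=shot("side","s21",(270,120,400,240),6)
print(monitor.get_state()["eef_pos"],monitor.get_state()["contact_force"],monitor.get_state()["opening"],monitor.get_state()["time"])
E
```

```text
[0.6409 0.0121 0.381 ] [-0.2279  0.2769 -4.0316] 0.1278498420151726 33.275
```

View pics/s21.png

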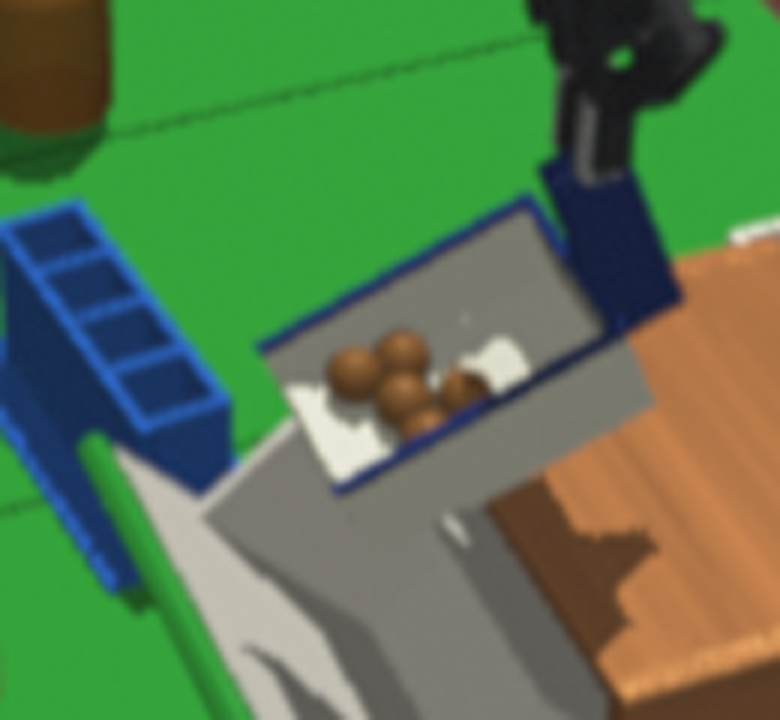

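```bash
python3 - <<'E'
from h import *
np.set_printoptions(precision=4,suppress=True)
Q=lambda x,y:(270+x/6,120+y/6)
P={}
for nm,p,y in(("nrear rim",(608,335),-.034),("nfront rim",(338,490),-.034),("rear bot",(655,403),-.034),("nfront bot",(365,555),-.034),("frear",(532,197),.058),("ffront",(260,348),.058),("htop front",(545,170),.020),("hbot rear",(680,295),.004)):
    P[nm]=ony("side",Q(*p),y);print(nm,P[nm])
for a,b in(("nrear rim","nfront rim"),("frear","ffront"),("rear bot","nfront bot")):
    d=P[a]-P[b];print(a,np.degrees(np.arctan2(d[2],d[0])),np.hypot(d[0],d[2]))
E
```

```text
nrear rim [ 0.6294 -0.034   0.3161]
nfront rim [ 0.519  -0.034   0.2749]
rear bot [ 0.6543 -0.034   0.2736]
nfront bot [ 0.5314 -0.034   0.2361]
frear [0.6434 0.058  0.3125]
ffront [0.5253 0.058  0.2706]
htop front [0.6266 0.02   0.3569]
hbot rear [0.6842 0.004  0.2901]
nrear rim 20.47326967128976 0.11780143252077621
frear 19.514314804584796 0.1253574062350762
rear bot 16.98155172594707 0.1285110732092665
```

```bash
python3 - <<'E'
from h import *
save(np.load("pics/s21.npy"),"s21z",(350,125,400,175),14)
E
```

```text
(no output)
```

View pics/s21z.png

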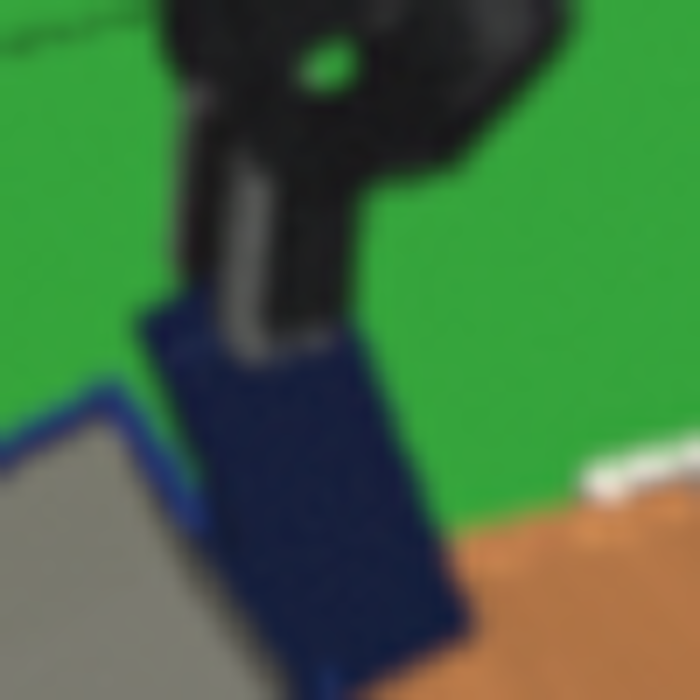

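The tilt is 20° and the grasp is sound. Next stage: lower the scoop's front edge onto the bin's inner face and rotate about it with a light grip.

send_rows --pt "-0.02 0 -0.05 0" --pt "-0.05 0 -0.12 0" --pt "-0.08 0 -0.17 0" --pt "-0.097 0 -0.21 0" --pt "-0.115 0 -0.225 0" --pt "-0.135 0 -0.235 0" --pt "-0.148 0 -0.238 0" --pt "-0.16 0 -0.232 0" --pt "-0.172 0 -0.226 0" --pt "-0.184 0 -0.22 0" --pt "-0.196 0 -0.213 0" --pt "-0.208 0 -0.206 0" --pt "-0.22 0 -0.2 0" --pt "-0.232 0 -0.194 0" --pt "-0.242 0 -0.188 0" --pt "-0.242 0 -0.188 0" --newtons 25

```text
time: 35.28
eef_pos: [0.568, 0.0125, 0.3244]
tcp_rot: [1.0, 0.003, 0.0, 0.0]
contact_force: [3.0, 0.1, -1.9]
opening: 0.133
```

```bash
python3 - <<'E'
from h import *
np.set_printoptions(precision=4,suppress=True)
s=shot("side","s22",(270,120,400,240),6)
print(monitor.get_state()["eef_pos"],monitor.get_state()["contact_force"],monitor.get_state()["opening"],monitor.get_state()["time"])
E
```

```text
[0.5681 0.0125 0.3244] [ 2.8281  0.498  -1.8771] 0.13445236436853333 35.325
```

View pics/s22.png

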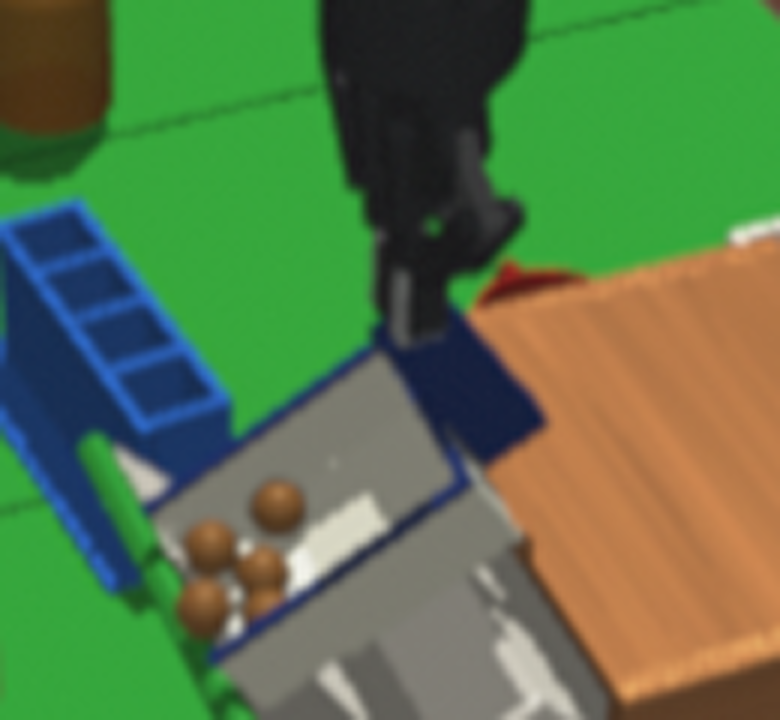

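```bash
python3 - <<'E'
from h import *
np.set_printoptions(precision=4,suppress=True)
Q=lambda x,y:(270+x/6,120+y/6)
P={}
for nm,p,y in(("nrear rim",(468,480),-.034),("nfront rim",(215,662),-.034),("frear",(378,345),.058),("ffront",(150,512),.058),("rear bot",(520,535),-.034)):
    P[nm]=ony("side",Q(*p),y);print(nm,P[nm])
for a,b in(("nrear rim","nfront rim"),("frear","ffront")):
    d=P[a]-P[b];print(a,np.degrees(np.arctan2(d[2],d[0])),np.hypot(d[0],d[2]))
save(np.load("pics/s22.npy"),"s22z",(285,190,345,250),12)
E
```

```text
nrear rim [ 0.574  -0.034   0.2607]
nfront rim [ 0.4686 -0.034   0.201 ]
frear [0.5775 0.058  0.2556]
ffront [0.4765 0.058  0.1977]
rear bot [ 0.5993 -0.034   0.222 ]
nrear rim 29.511286150786262 0.12109878356644353
frear 29.821682686981585 0.11641876276640238
```

View pics/s22z.png

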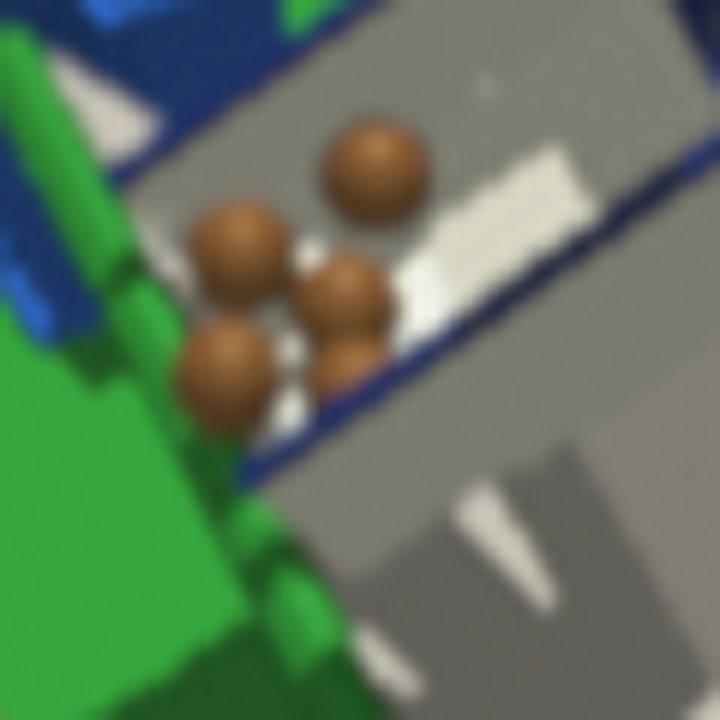

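```bash
python3 - <<'E'
from h import *
s=shot("side","s23",(285,190,345,250),12)
a=np.load("pics/s22.npy")
d=cv2.absdiff(a,s)[190:250,285:345].max(axis=2); print(d.max(), np.argwhere(d>40)[:10])
E
```

```text
153 [[20 23]
 [20 24]
 [21 14]
 [21 15]
 [21 23]
 [21 24]
 [21 26]
 [22 14]
 [22 15]
 [23 14]]
```

View pics/s23.png

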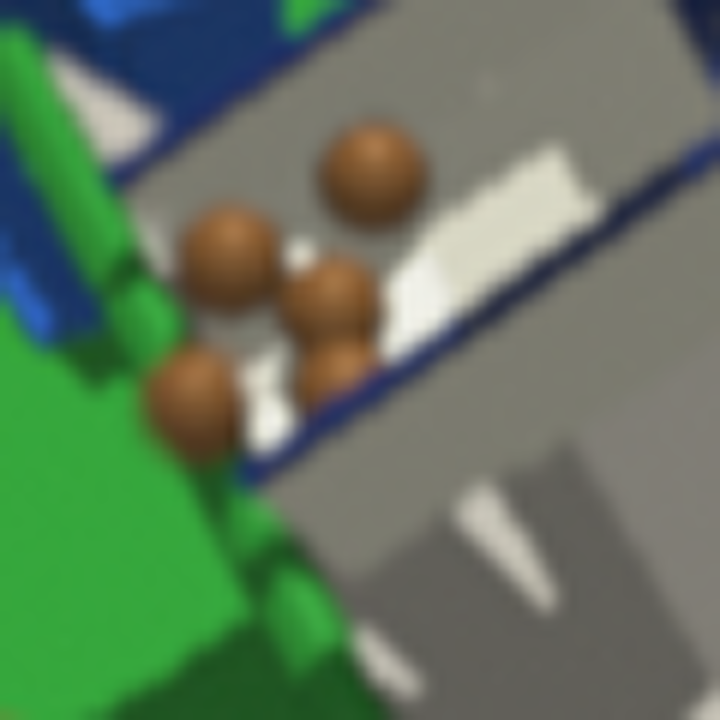

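```bash
python3 - <<'E'
from h import *
np.set_printoptions(precision=4,suppress=True)
A=lambda x,y:(285+x/12,190+y/12)
for p,q in(((228,375),(195,403)),((240,250),(230,258)),((348,300),(330,303)),((375,172),(372,176))):
    for z in(.19,.2):
        print(z,onz("side",A(*p),z),onz("side",A(*q),z))
E
```

```text
0.19 [0.4795 0.0053 0.19  ] [0.4705 0.0005 0.19  ]
0.2 [ 0.476  -0.0038  0.2   ] [ 0.4671 -0.0086  0.2   ]
0.19 [0.4951 0.0379 0.19  ] [0.4923 0.0365 0.19  ]
0.2 [0.4913 0.0283 0.2   ] [0.4886 0.0269 0.2   ]
0.19 [0.51  0.016 0.19 ] [0.5063 0.0166 0.19  ]
0.2 [0.5061 0.0067 0.2   ] [0.5024 0.0073 0.2   ]
0.19 [0.5297 0.0489 0.19  ] [0.5287 0.048  0.19  ]
0.2 [0.5256 0.0392 0.2   ] [0.5246 0.0383 0.2   ]
```

The leading nut is rolling over the green edge and can't be saved; it will land on the plank, where I can pick it up. I retreat fast so that the others drop inside the mouth.

send_rows --pt "0.2 0 0.1 0" --pt "0.2 0 0.1 0" --pt "0.2 0 0.1 0" --newtons 80

```text
time: 35.75
eef_pos: [0.6276, 0.0126, 0.3535]
tcp_rot: [1.0, 0.003, -0.002, -0.0]
contact_force: [0.3, 0.6, -2.7]
opening: 0.132
```

```bash
python3 - <<'E'
from h import *
s=shot("side","s24",(230,110,400,290),4)
print(monitor.get_state()["eef_pos"])
E
```

```text
[0.62726935 0.01266103 0.35353072]
```

View pics/s24.png

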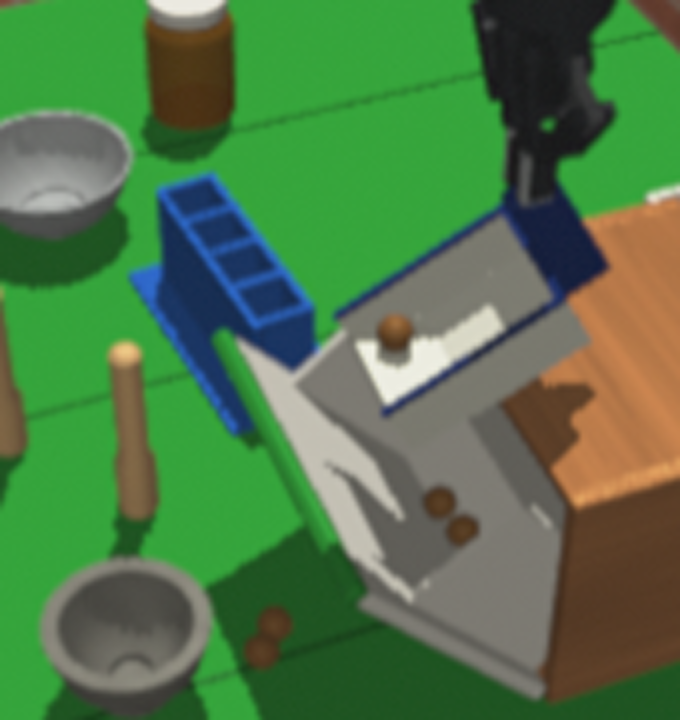

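send_rows --pt "0 0 0 0" --pt "0 0 0 0" --pt "0 0 0 0" --pt "0 0 0 0"

```text
time: 36.3
eef_pos: [0.628, 0.0126, 0.3546]
tcp_rot: [1.0, 0.003, 0.0, 0.0]
contact_force: [0.9, -0.6, -2.1]
opening: 0.134
```

```bash
python3 - <<'E'
from h import *
s=shot("side","s25",(230,110,400,290),4)
s=shot("top","t25",(200,140,480,360),2.8)
E
```

```text
(no output)
```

View pics/s25.png

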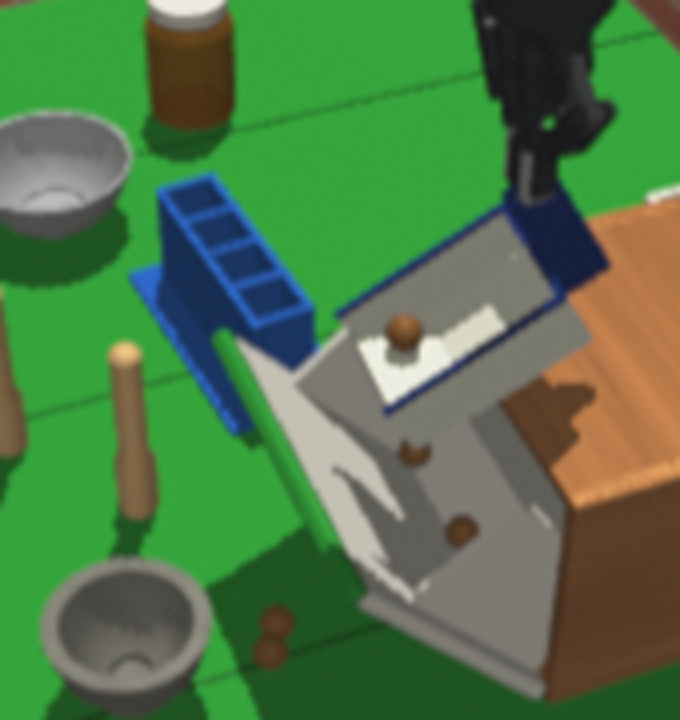

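View pics/t25.png

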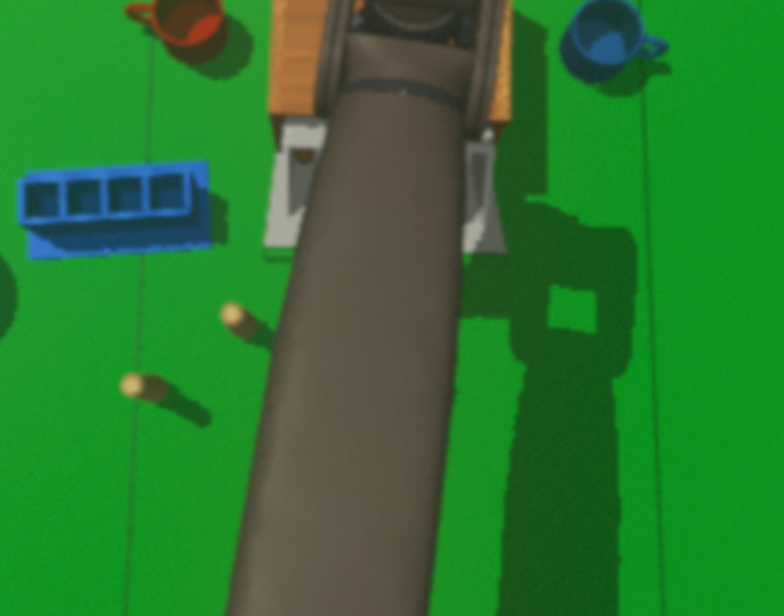

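Two nuts lie on the plank at about (275,622) and (265,650) beside the mortar, the rest are in the bucket, and one is still in the scoop. I'll repeat the contact tip briefly and retreat over the mouth at once.

send_rows --pt "-0.02 0 -0.01 0" --pt "-0.05 0 -0.025 0" --pt "-0.085 0 -0.042 0" --pt "-0.12 0 -0.06 0" --pt "-0.15 0 -0.077 0" --pt "-0.177 0 -0.092 0" --pt "-0.2 0 -0.1 0" --pt "-0.243 0 -0.08 0" --pt "-0.285 0 -0.062 0" --pt "-0.09 0 0 0" --pt "-0.06 0 0 0" --pt "-0.06 0 0 0" --pt "-0.06 0 0 0" --pt "-0.06 0 0 0" --newtons 25

```text
time: 38.15
eef_pos: [0.6094, 0.0127, 0.3545]
tcp_rot: [1.0, 0.003, -0.0, 0.0]
contact_force: [-0.6, -0.4, -2.6]
opening: 0.13
```

```bash
python3 - <<'E'
from h import *
s=shot("side","s26",(230,110,400,290),4)
print(monitor.get_state()["eef_pos"],monitor.get_state()["time"])
E
```

```text
[0.60951708 0.01268038 0.35465904] 38.2
```

View pics/s26.png

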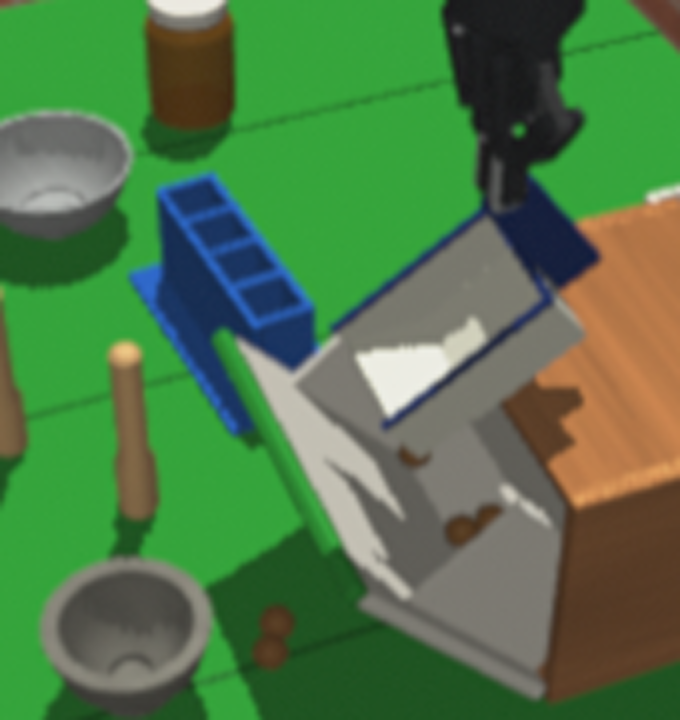

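The scoop is empty. I'll set it down upright on the plank at the right, letting the front edge touch first so that it levels itself. Then I'll go for the two stray nuts.

send_rows --pt "0 0 0.07 0" --pt "0 0 0.15 0" --pt "0 -0.08 0.17 0" --pt "0 -0.2 0.17 0" --pt "0 -0.32 0.17 0" --pt "0 -0.44 0.17 0" --pt "-0.02 -0.56 0.17 0" --pt "-0.05 -0.68 0.17 0" --pt "-0.08 -0.8 0.17 0" --pt "-0.1 -0.92 0.17 0" --pt "-0.13 -0.98 0.17 0" --pt "-0.13 -1 0.17 0" --pt "-0.13 -1 0.17 0" --newtons 100

```text
time: 39.83
eef_pos: [0.5714, -0.2868, 0.406]
tcp_rot: [1.0, 0.003, 0.0, -0.0]
contact_force: [-0.4, 1.6, -2.6]
opening: 0.13
```

send_rows --pt "0 -0.1 -0.1 0" --pt "0 -0.18 -0.25 0" --pt "0 -0.2 -0.4 0" --pt "0 -0.2 -0.55 0" --pt "0 -0.2 -0.6 0" --pt "0 -0.2 -0.6 0"

```text
time: 40.58
eef_pos: [0.5715, -0.3464, 0.2251]
tcp_rot: [1.0, 0.004, -0.001, -0.001]
contact_force: [0.5, -0.2, -2.3]
opening: 0.138
```

```bash
python3 - <<'E'
from h import *
s=shot("side","s27",(300,180,480,400),3)
print(monitor.get_state()["eef_pos"],monitor.get_state()["time"])
E
```

```text
[ 0.57218994 -0.34715398  0.22722106] 40.625
```

View pics/s27.png

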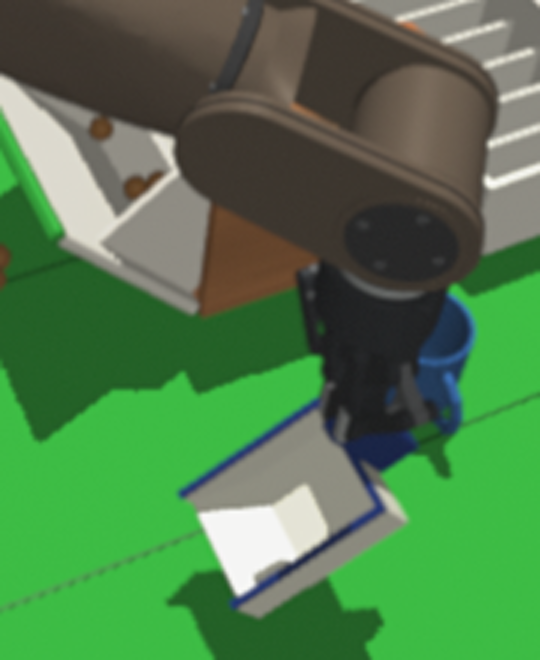

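send_rows --pt "0 0 -0.06 0" --pt "0 0 -0.12 0" --pt "0 0 -0.165 0" --pt "0.02 0 -0.19 0" --pt "0.06 0 -0.21 0" --pt "0.1 0 -0.233 0" --pt "0.13 0 -0.255 0" --pt "0.16 0 -0.277 0" --pt "0.19 0 -0.297 0" --pt "0.215 0 -0.323 0" --pt "0.24 0 -0.35 0" --pt "0.26 0 -0.375 0" --pt "0.275 0 -0.395 0" --pt "0.29 0 -0.413 0" --pt "0.29 0 -0.418 0" --pt "0.29 0 -0.418 0" --newtons 25

```text
time: 42.62
eef_pos: [0.6591, -0.3492, 0.1068]
tcp_rot: [1.0, 0.003, 0.001, 0.002]
contact_force: [-5.5, 1.6, 18.8]
opening: 0.134
```

```bash
python3 - <<'E'
from h import *
s=shot("side","s28",(300,180,480,400),3)
print(monitor.get_state()["eef_pos"],monitor.get_state()["contact_force"],monitor.get_state()["time"])
E
```

```text
[ 0.659064   -0.34924331  0.1067715 ] [-6.32601147  1.85092919 18.66225794] 42.675
```

View pics/s28.png

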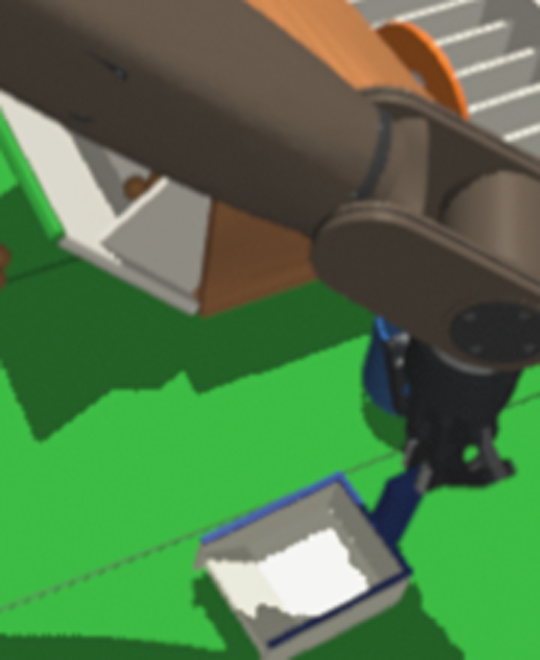

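send_rows --pt "0 0 0 0" --pt "0 0 0 0" --pt "0 0 0 0" --pt "0 0 0.1 0" --pt "0 0 0.3 0" --pt "0 0 0.5 0" --pt "0 0 0.7 0" --pt "0 0 0.7 0" --jaw 0.4

```text
time: 43.68
eef_pos: [0.6603, -0.3486, 0.3188]
tcp_rot: [1.0, 0.003, 0.006, 0.004]
contact_force: [-0.9, 0.1, 0.5]
opening: 0.6
```

```bash
python3 - <<'E'
from h import *
s=shot("side","s29",(200,180,480,400),2.8);s=shot("top","t29",(200,140,480,360),2.8)
print(monitor.get_state()["eef_pos"],monitor.get_state()["contact_force"],monitor.get_state()["time"])
E
```

```text
[ 0.65833637 -0.34739428  0.31052236] [-0.46528141  0.35573854 -1.60186267] 43.775
```

View pics/s29.png

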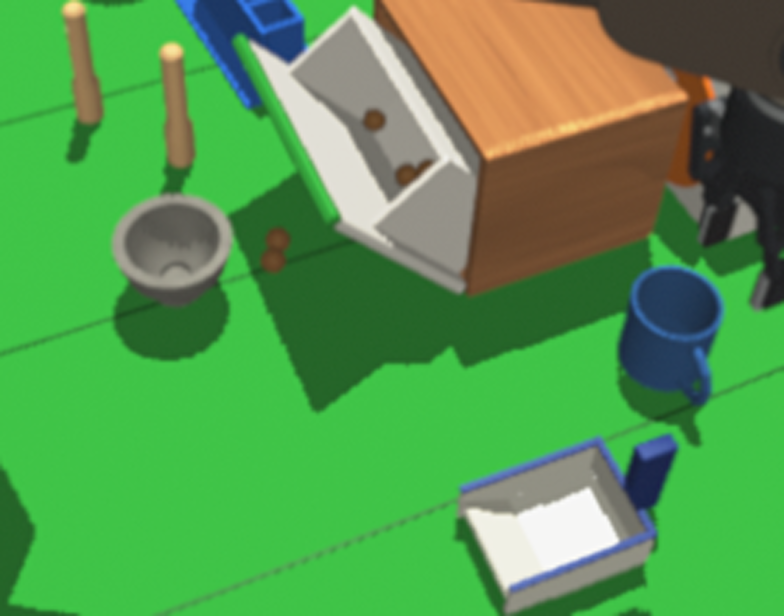

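View pics/t29.png

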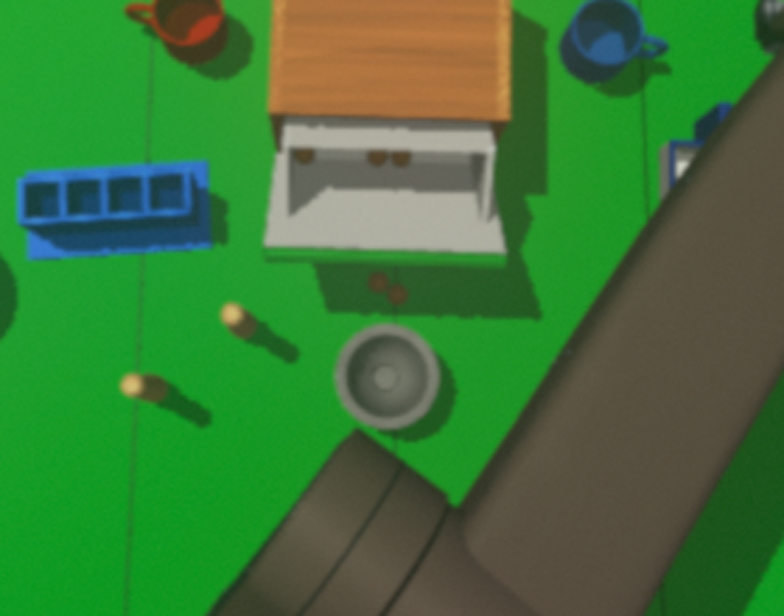

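Scoop upright and empty; three nuts are visible in the bucket and two on the plank. I need to find the sixth.

```bash
python3 - <<'E'
from h import *
for n in("s29","t29"):
    im=np.load(f"pics/{n}.npy"); h=cv2.cvtColor(im,cv2.COLOR_RGB2HSV)
    m=((h[...,0]<16)&(h[...,1]>90)&(h[...,2]>35)&(h[...,2]<190)).astype(np.uint8)
    k,l,st,c=cv2.connectedComponentsWithStats(m)
    print(n,[(tuple(np.round(c[i],1)),st[i,4]) for i in range(1,k) if 8<st[i,4]<140 and c[i][1]>100])
save(np.load("pics/s29.npy"),"s29z",(290,180,380,290),6)
save(np.load("pics/t29.npy"),"t29z",(285,170,390,265),7)
E
```

```text
s29 [((np.float64(392.4), np.float64(108.4)), np.int32(89)), ((np.float64(98.1), np.float64(108.7)), np.int32(60)), ((np.float64(444.2), np.float64(118.6)), np.int32(35)), ((np.float64(461.3), np.float64(121.0)), np.int32(103)), ((np.float64(2.1), np.float64(119.8)), np.int32(41)), ((np.float64(429.8), np.float64(120.4)), np.int32(36)), ((np.float64(419.1), np.float64(121.8)), np.int32(32)), ((np.float64(105.6), np.float64(125.7)), np.int32(76)), ((np.float64(6.5), np.float64(138.6)), np.int32(112)), ((np.float64(637.0), np.float64(147.4)), np.int32(70)), ((np.float64(0.6), np.float64(150.6)), np.int32(14)), ((np.float64(1.9), np.float64(172.7)), np.int32(22)), ((np.float64(0.6), np.float64(197.7)), np.int32(19)), ((np.float64(635.8), np.float64(216.7)), np.int32(121)), ((np.float64(333.1), np.float64(222.5)), np.int32(37)), ((np.float64(452.9), np.float64(235.2)), np.int32(12)), ((np.float64(519.5), np.float64(240.4)), np.int32(86)), ((np.float64(346.1), np.float64(241.3)), np.int32(48)), ((np.float64(298.0), np.float64(268.9)), np.int32(62)), ((np.float64(637.3), np.float64(369.5)), np.int32(42))]
t29 [((np.float64(250.8), np.float64(142.5)), np.int32(18)), ((np.float64(634.3), np.float64(238.8)), np.int32(10)), ((np.float64(636.0), np.float64(242.8)), np.int32(12)), ((np.float64(560.6), np.float64(243.2)), np.int32(12)), ((np.float64(607.7), np.float64(299.1)), np.int32(9))]
```

View pics/s29z.png

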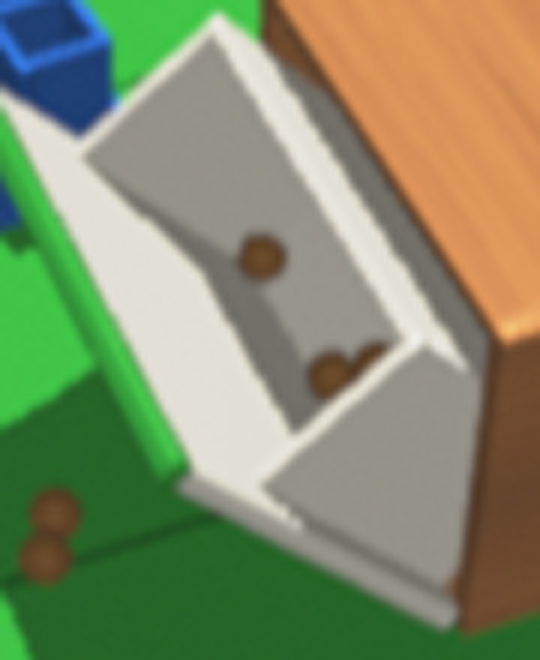

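View pics/t29z.png

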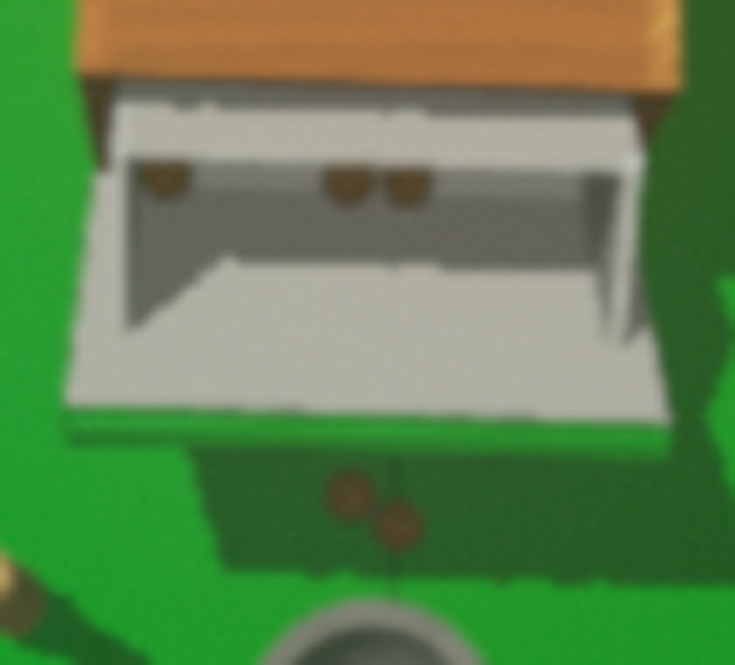

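```bash
python3 - <<'E'
from h import *
np.set_printoptions(precision=3,suppress=True)
S=lambda x,y:(290+x/6,180+y/6); T=lambda x,y:(285+x/7,170+y/7)
for a in((262,257),(330,375),(370,362)):
    for b in((165,178),(348,182),(407,185)):
        x,e=tri(S(*a),T(*b)); print(a,b,x,round(e,4))
for b in((350,495),(398,525)): print("out top",onz("top",T(*b),.012))
for b in((55,513),(45,557)): print("out side",onz("side",S(*b),.012))
E
```

```text
(262, 257) (165, 178) [0.605 0.101 0.045] 0.0025
(262, 257) (348, 182) [0.577 0.025 0.13 ] 0.0153
(262, 257) (407, 185) [0.569 0.003 0.156] 0.0198
(330, 375) (165, 178) [ 0.636  0.101 -0.055] 0.0215
(330, 375) (348, 182) [0.603 0.02  0.046] 0.0008
(330, 375) (407, 185) [ 0.593 -0.004  0.075] 0.0046
(370, 362) (165, 178) [ 0.644  0.098 -0.048] 0.0424
(370, 362) (348, 182) [0.612 0.018 0.05 ] 0.0197
(370, 362) (407, 185) [ 0.602 -0.006  0.079] 0.0138
out top [0.468 0.017 0.012]
out top [ 0.455 -0.004  0.012]
out side [0.469 0.019 0.012]
out side [ 0.456 -0.003  0.012]
```

```bash
python3 - <<'E'
from h import *
np.set_printoptions(precision=1,suppress=True)
for y in(.020,-.003,-.03,-.06,-.08):
  for x in(.603,.62,.64): print(x,y,(proj("side",[x,y,.046+(x-.603)*.84])-[290,180])*6,(proj("top",[x,y,.046+(x-.603)*.84])-[285,170])*7)
save(np.load("pics/s29.npy"),"s29y",(325,220,365,255),18)
E
```

```text
0.603 0.02 [328.6 375.1] [348.6 181.8]
0.62 0.02 [364.3 343.2] [350.1 137.1]
0.64 0.02 [406.5 305.4] [352.   83.6]
0.603 -0.003 [350.5 410.5] [400.5 182.6]
0.62 -0.003 [386.6 378.4] [402.5 137.9]
0.64 -0.003 [429.5 340.3] [404.9  84.4]
0.603 -0.03 [376.8 453.2] [461.5 183.5]
0.62 -0.03 [413.6 420.8] [464.  138.8]
0.64 -0.03 [457.2 382.3] [467.   85.3]
0.603 -0.06 [406.9 502. ] [529.4 184.5]
0.62 -0.06 [444.4 469.3] [532.4 139.8]
0.64 -0.06 [488.8 430.5] [536.   86.3]
0.603 -0.08 [427.5 535.4] [574.6 185.1]
0.62 -0.08 [465.5 502.5] [578.  140.5]
0.64 -0.08 [510.5 463.4] [582.  87.]
```

View pics/s29y.png

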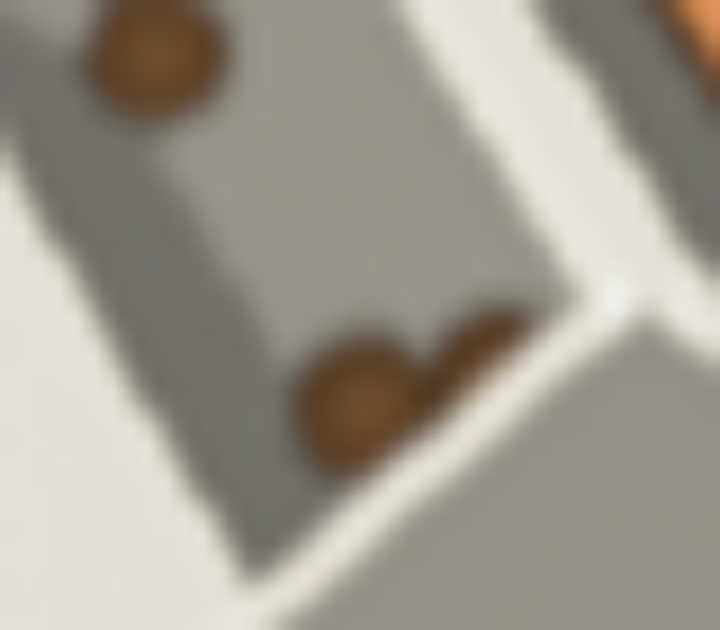

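There are six nuts in all: four in the bucket (one rests behind two others) and two on the plank at (0.468, 0.018) and (0.456, -0.004). These two lie just under the open front's edge. I'll push the front about two-thirds shut to clear room, pick them and drop them through the remaining gap.

send_rows --pt "-0.1 0.15 0 0" --pt "-0.2 0.3 0 0" --pt "-0.3 0.45 0 0" --pt "-0.4 0.6 0 0" --pt "-0.5 0.75 0 0" --pt "-0.6 0.9 0 0" --pt "-0.7 1 0 0" --pt "-0.72 1 0 0" --pt "-0.72 1 0 0" --jaw 1

```text
time: 44.9
eef_pos: [0.4418, -0.0474, 0.3085]
tcp_rot: [1.0, 0.003, -0.001, -0.0]
contact_force: [-0.6, -0.0, 0.4]
opening: -0.001
```

send_rows --pt "0 0.1 0 0" --pt "0 0.2 -0.05 0" --pt "0 0.2 -0.2 0" --pt "0 0.2 -0.35 0" --pt "0 0.2 -0.46 0" --pt "0 0.2 -0.46 0"

```text
time: 45.65
eef_pos: [0.4404, 0.0123, 0.1685]
tcp_rot: [1.0, 0.003, -0.004, -0.001]
contact_force: [0.0, -0.5, -0.1]
opening: -0.001
```

```bash
python3 - <<'E'
from h import *
s=shot("side","s30",(200,120,400,300),3.5)
print(monitor.get_state()["eef_pos"],monitor.get_state()["contact_force"],monitor.get_state()["time"])
E
```

```text
[0.44198826 0.01206869 0.17085531] [ 0.45698444 -0.19278087  0.43927745] 45.7
```

View pics/s30.png

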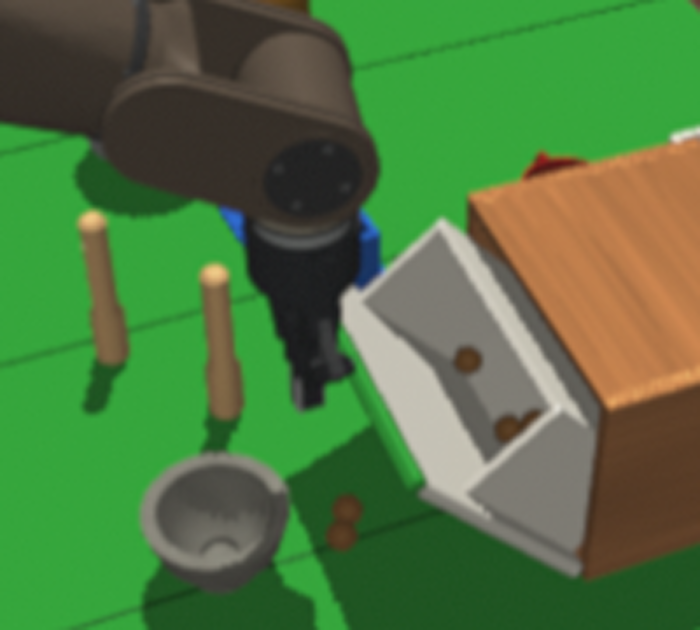

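send_rows --pt "0.04 0 0 0" --pt "0.08 0 0.02 0" --pt "0.12 0 0.045 0" --pt "0.16 0 0.07 0" --pt "0.2 0 0.09 0" --pt "0.24 0 0.11 0" --pt "0.28 0 0.125 0" --pt "0.32 0 0.14 0" --pt "0.33 0 0.14 0" --pt "0.3 0 0.14 0" --pt "0.28 0 0.25 0" --pt "0.25 0 0.35 0"

```text
time: 47.2
eef_pos: [0.5163, 0.013, 0.277]
tcp_rot: [1.0, 0.003, -0.0, -0.0]
contact_force: [1.0, -0.7, -0.3]
opening: 0.001
```

```bash
python3 - <<'E'
from h import *
s=shot("side","s31",(200,120,400,300),3.5)
print(monitor.get_state()["eef_pos"],monitor.get_state()["contact_force"],monitor.get_state()["time"])
E
```

```text
[0.51755489 0.0128102  0.28225473] [0.95399639 0.960392   3.66106169] 47.25
```

View pics/s31.png

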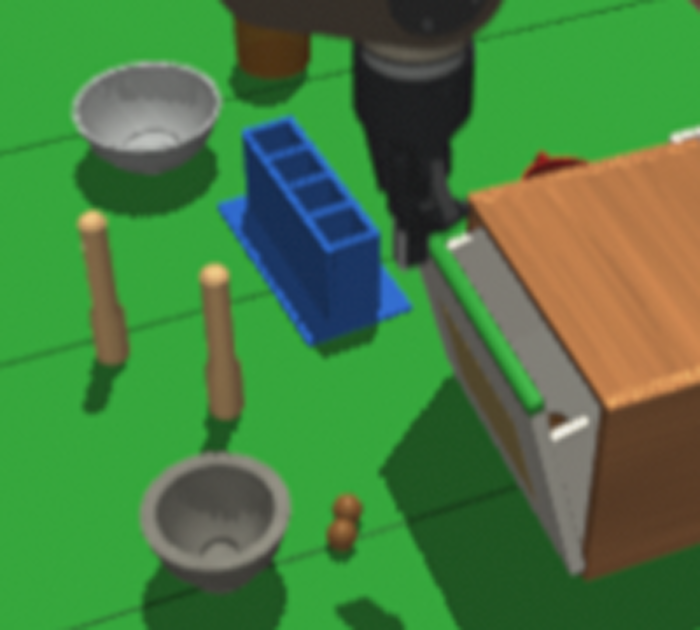

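```bash
python3 - <<'E'
from h import *
np.set_printoptions(precision=4,suppress=True)
save(np.load("pics/s31.npy"),"s31n",(285,250,310,285),20)
Q=lambda x,y:(200+x/3.5,120+y/3.5)
for p in((348,507),(342,534)): print(onz("side",Q(*p),.012))
E
```

```text
[0.4703 0.0203 0.012 ]
[ 0.4566 -0.0024  0.012 ]
```

View pics/s31n.png

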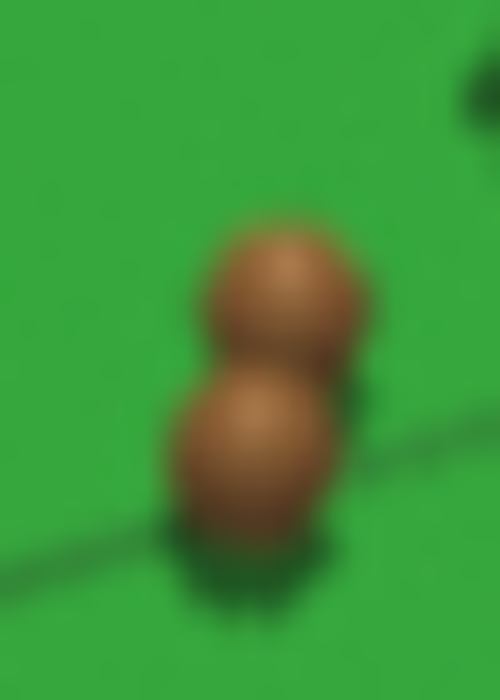

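send_rows --pt "-0.1 0.02 0 0.03" --pt "-0.16 0.02 -0.1 0.06" --pt "-0.16 0.02 -0.2 0.09" --pt "-0.16 0.02 -0.3 0.12" --pt "-0.16 0.02 -0.4 0.15" --pt "-0.16 0.02 -0.45 0.167" --pt "-0.16 0.02 -0.5 0.167" --pt "-0.16 0.02 -0.5 0.167" --jaw 0.4

```text
time: 48.25
eef_pos: [0.468, 0.0189, 0.1256]
tcp_rot: [0.864, 0.503, -0.001, -0.001]
contact_force: [0.2, -0.3, 0.2]
opening: 0.602
```

```bash
python3 - <<'E'
from h import *
s=shot("side","s32",(230,150,400,300),4)
print(monitor.get_state()["eef_pos"],monitor.get_state()["tcp_rot"],monitor.get_state()["time"])
E
```

```text
[0.46887759 0.01873442 0.12673563] [ 8.64187517e-01  5.03169780e-01 -1.89914952e-04 -2.69017352e-04] 48.3
```

View pics/s32.png

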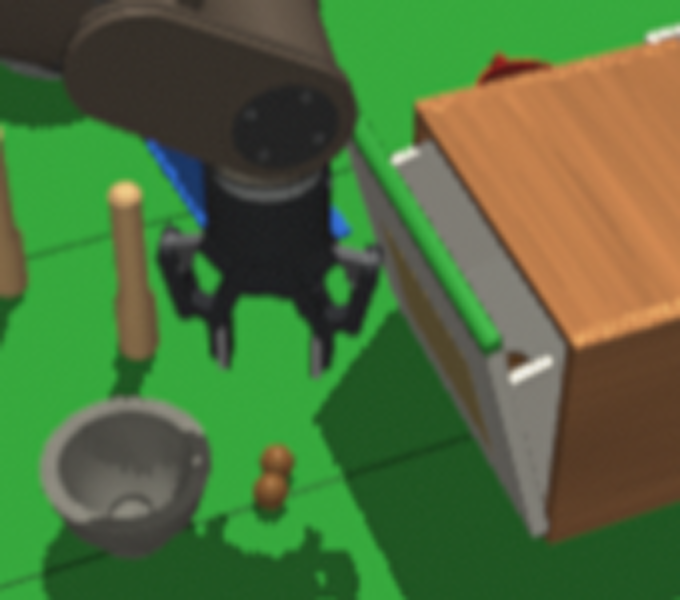

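send_rows --pt "0 0 -0.08 0" --pt "0 0 -0.16 0" --pt "0 0 -0.24 0" --pt "0 0 -0.32 0" --pt "0 0 -0.355 0" --pt "0 0 -0.358 0" --jaw 0.55

```text
time: 49.05
eef_pos: [0.4694, 0.0186, 0.0198]
tcp_rot: [0.864, 0.504, 0.0, -0.0]
contact_force: [0.4, 0.4, -0.1]
opening: 0.453
```

send_rows --pt "0 0 0 0" --pt "0 0 0 0" --pt "0 0 0 0" --pt "0 0 0 0" --pt "0 0 0.1 0" --pt "0 0 0.25 0" --pt "0 0 0.4 0" --pt "0 0 0.4 0" --jaw 1 --newtons 25

```text
time: 50.05
eef_pos: [0.4717, 0.0182, 0.1437]
tcp_rot: [0.864, 0.504, 0.003, 0.003]
contact_force: [-0.1, -0.4, 0.1]
opening: 0.261
```

```bash
python3 - <<'E'
from h import *
s=shot("side","s33",(230,150,400,300),4)
print(monitor.get_state()["eef_pos"],monitor.get_state()["opening"],monitor.get_state()["time"])
E
```

```text
[0.47004702 0.01852638 0.14123481] 0.2574101205569022 50.1
```

View pics/s33.png

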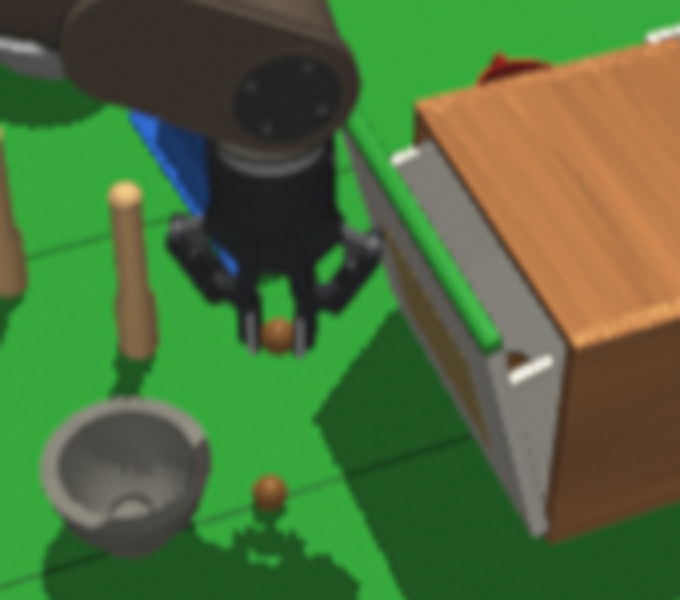

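```bash
python3 - <<'E'
from h import *
np.set_printoptions(precision=4,suppress=True)
Q=lambda x,y:(230+x/4,150+y/4)
print(onz("side",Q(500,342),.216),onz("side",Q(488,352),.214),onz("side",Q(570,345),.19),onz("side",Q(417,105),.19),onz("side",Q(360,128),.216))
E
```

```text
[ 0.5607 -0.1044  0.216 ] [ 0.552  -0.1071  0.214 ] [ 0.6099 -0.1012  0.19  ] [0.6165 0.1314 0.19  ] [0.5598 0.0965 0.216 ]
```

send_rows --pt "0 0 0.2 -0.03" --pt "0 0 0.4 -0.06" --pt "0.1 0 0.5 -0.09" --pt "0.25 0 0.5 -0.12" --pt "0.38 0 0.5 -0.15" --pt "0.39 0 0.5 -0.167" --pt "0.39 0 0.4 -0.167" --pt "0.39 0 0.28 -0.167" --pt "0.39 0 0.25 -0.167" --pt "0.39 0 0.25 -0.167"

```text
time: 51.35
eef_pos: [0.5855, 0.0187, 0.2131]
tcp_rot: [1.0, 0.003, -0.002, -0.0]
contact_force: [0.7, 0.1, -0.4]
opening: 0.256
```

```bash
python3 - <<'E'
from h import *
s=shot("side","s34",(250,120,400,270),4.5)
print(monitor.get_state()["eef_pos"],monitor.get_state()["opening"],monitor.get_state()["contact_force"],monitor.get_state()["time"])
E
```

```text
[0.58637605 0.01859518 0.21482108] 0.256606656628515 [-0.31343538 -0.09691511  0.66183995] 51.4
```

View pics/s34.png

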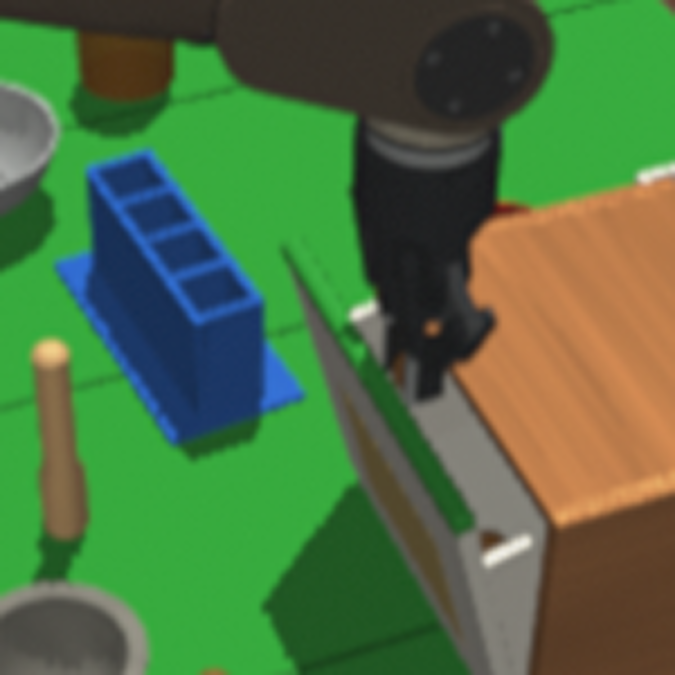

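send_rows --pt "0 0 0 0" --pt "0 0 0 0" --pt "0 0 0 0" --pt "0 0 0.1 0" --pt "0 0 0.25 0" --pt "-0.1 -0.03 0.3 0" --pt "-0.25 -0.07 0.3 0" --pt "-0.4 -0.07 0.2 0" --pt "-0.433 -0.07 0 0" --pt "-0.433 -0.07 -0.2 0" --pt "-0.433 -0.07 -0.3 0" --pt "-0.433 -0.07 -0.3 0" --jaw 0.55

```text
time: 52.9
eef_pos: [0.4543, -0.002, 0.1225]
tcp_rot: [1.0, 0.003, -0.003, -0.001]
contact_force: [-0.6, -0.5, -0.5]
opening: 0.447
```

```bash
python3 - <<'E'
from h import *
s=shot("side","s35",(230,150,400,300),4)
print(monitor.get_state()["eef_pos"],monitor.get_state()["opening"],monitor.get_state()["contact_force"],monitor.get_state()["time"])
E
```

```text
[ 0.45610247 -0.00233556  0.12465594] 0.44541344444091363 [-0.17776638 -1.82507408  0.65757277] 52.95
```

View pics/s35.png

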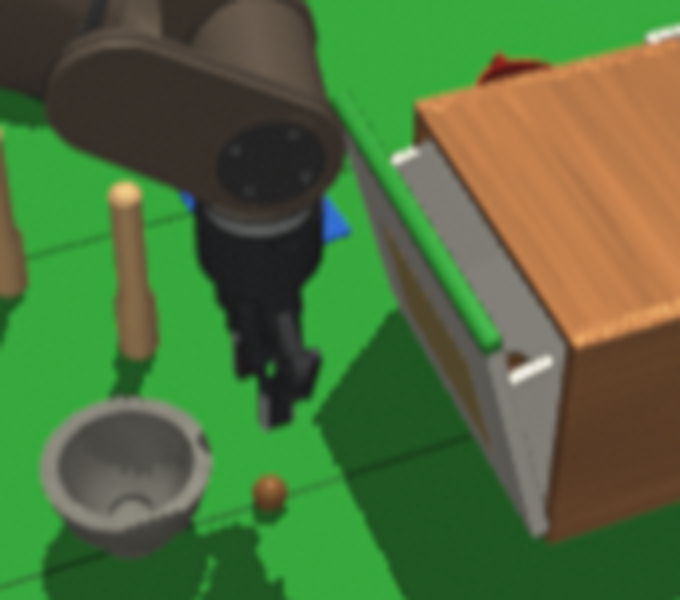

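Nut one went in. Now the second.

send_rows --pt "0 0 -0.08 0" --pt "0 0 -0.16 0" --pt "0 0 -0.24 0" --pt "0 0 -0.31 0" --pt "0 0 -0.347 0" --pt "0 0 -0.35 0" --pt "0 0 -0.35 0"

```text
time: 53.82
eef_pos: [0.4575, -0.0026, 0.0209]
tcp_rot: [1.0, 0.003, 0.001, 0.0]
contact_force: [0.2, -0.1, 0.7]
opening: 0.452
```

send_rows --pt "0 0 0 0" --pt "0 0 0 0" --pt "0 0 0 0" --pt "0 0 0 0" --pt "0 0 0.1 0" --pt "0 0 0.25 0" --pt "0 0 0.45 0" --pt "0 0 0.65 0" --pt "0 0 0.85 0" --pt "0 0 0.85 0" --jaw 1 --newtons 25

```text
time: 55.08
eef_pos: [0.4588, -0.0029, 0.2807]
tcp_rot: [1.0, 0.003, 0.006, 0.001]
contact_force: [0.5, -0.6, -0.2]
opening: 0.255
```

```bash
python3 - <<'E'
from h import *
s=shot("side","s36",(230,100,400,300),3)
print(monitor.get_state()["eef_pos"],monitor.get_state()["opening"],monitor.get_state()["contact_force"],monitor.get_state()["time"])
E
```

```text
[ 0.45720587 -0.00253556  0.27700474] 0.26009749829567175 [-0.40334382  0.21784053 -0.55072599] 55.125
```

View pics/s36.png

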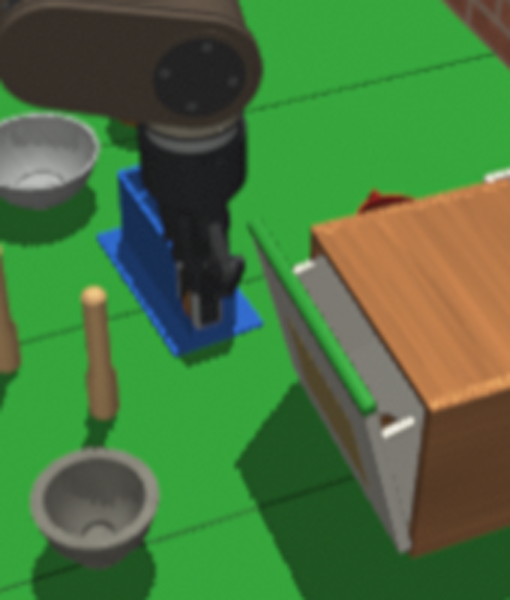

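send_rows --pt "0.1 0 0.03 0" --pt "0.22 0.01 0.03 0" --pt "0.34 0.03 0.03 0" --pt "0.43 0.04 0.03 0" --pt "0.43 0.05 0 0" --pt "0.43 0.05 -0.1 0" --pt "0.43 0.05 -0.2 0" --pt "0.43 0.05 -0.2 0" --pt "0.43 0.05 -0.2 0"

```text
time: 56.25
eef_pos: [0.5847, 0.0126, 0.2148]
tcp_rot: [1.0, 0.003, -0.0, -0.0]
contact_force: [0.6, -0.1, 0.0]
opening: 0.259
```

send_rows --pt "0 0 0 0" --pt "0 0 0 0" --pt "0 0 0 0" --pt "0 0 0.1 0" --pt "0 0 0.25 0" --pt "-0.1 0 0.3 0" --pt "-0.2 0 0.3 0" --pt "-0.25 0 0.2 0" --pt "-0.25 0 0.1 0" --pt "-0.25 0 0 0" --pt "-0.25 0 0 0" --jaw 0.55

```text
time: 57.62
eef_pos: [0.5086, 0.0129, 0.2123]
tcp_rot: [1.0, 0.003, -0.003, -0.0]
contact_force: [-0.0, -1.1, 0.5]
opening: 0.447
```

```bash
python3 - <<'E'
from h import *
s=shot("side","s37",(230,100,400,300),3.5);t=shot("top","t37",(260,140,420,300),3.5)
print(monitor.get_state()["eef_pos"],monitor.get_state()["opening"],monitor.get_state()["contact_force"],monitor.get_state()["time"])
E
```

```text
[0.51077375 0.01253623 0.21569189] 0.4492809864913416 [-0.306774    0.19084062  0.47495148] 57.725
```

View pics/s37.png

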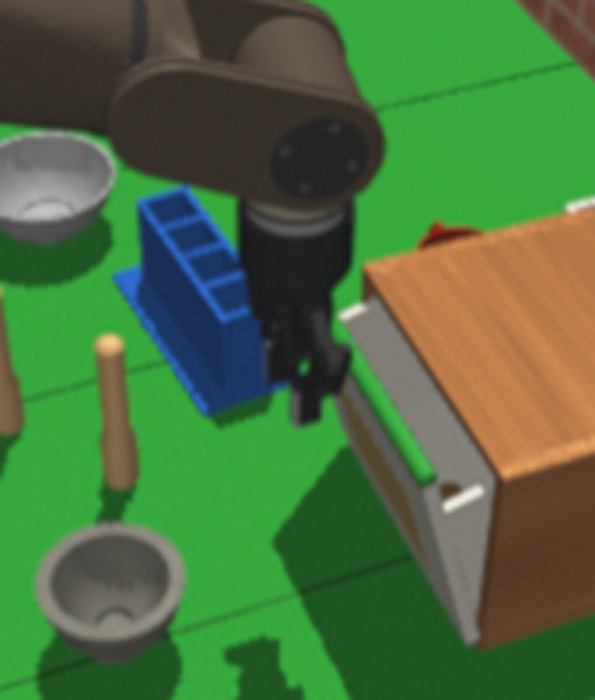

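View pics/t37.png

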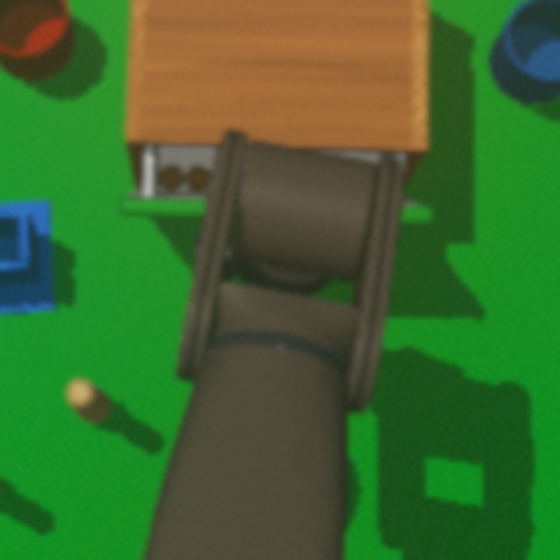

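No nuts are left outside. While the front is still ajar I'll do the pestles, so I can check the bucket with the arm away. First, the caddy.

```bash
python3 - <<'E'
from h import *
save(np.load("pics/t29.npy"),"t29c",(200,190,280,240),9)
save(np.load("pics/s31.npy"),"s31c",(260,148,325,222),8)
E
```

```text
(no output)
```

View pics/t29c.png

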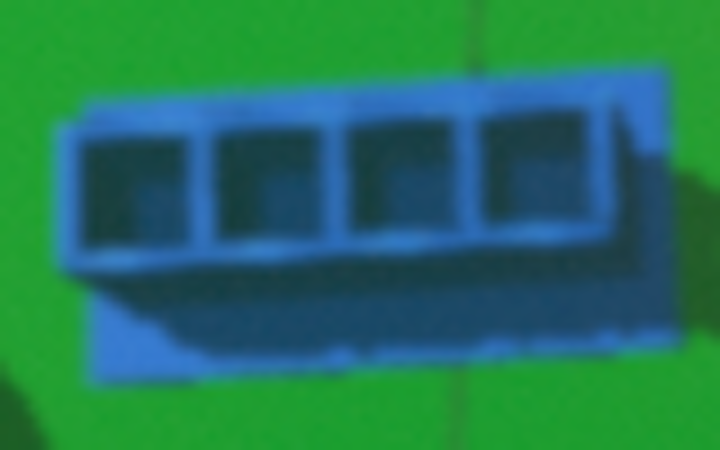

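View pics/s31c.png

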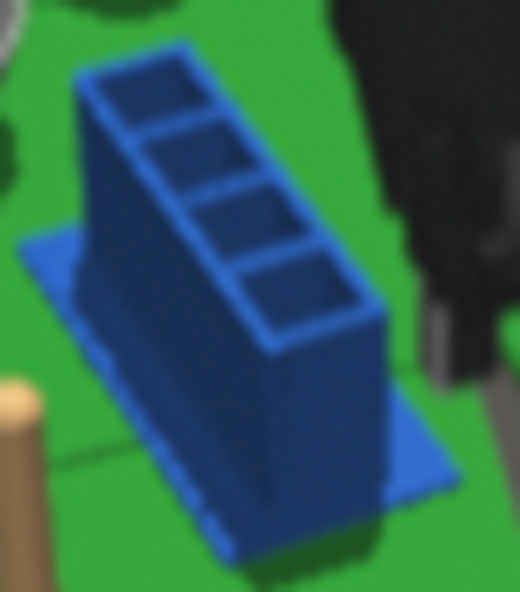

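```bash
python3 - <<'E'
from h import *
np.set_printoptions(precision=4,suppress=True)
T=lambda x,y:(200+x/9,190+y/9); S=lambda x,y:(260+x/8,148+y/8)
W=np.array([onz("top",T(*p),.09) for p in((134,192),(269,185),(402,178),(535,170))]);print("wells top",W[:,:2])
K=np.array([onz("side",S(*p),.09) for p in((77,72),(188,43),(385,310),(275,352))]);print(K[:,:2],K.mean(0))
K2=np.array([onz("top",T(*p),.09) for p in((58,125),(612,98),(612,238),(66,270))]);print(K2[:,:2],K2.mean(0))
u=K.mean(0)*0
ax=(K[0]+K[1]-K[2]-K[3])[:2];ax/=np.linalg.norm(ax);print("axis side",ax,"axis top",(W[0]-W[3])[:2]/np.linalg.norm((W[0]-W[3])[:2]),np.linalg.norm((W[0]-W[3])[:2]))
for o in(66,22,-22,-66): print("wells side",K.mean(0)[:2]+ax*o/1000)
# foot plate corners
F=np.array([onz("top",T(*p),.004) for p in((95,383),(685,345),(668,68))]); print("foot center",(F[0]+F[2])/2)
E
```

```text
wells top [[0.5416 0.3768]
 [0.5446 0.3326]
 [0.5476 0.289 ]
 [0.5509 0.2453]]
[[0.5187 0.4012]
 [0.5656 0.4024]
 [0.578  0.2239]
 [0.5326 0.2176]] [0.5487 0.3113 0.09  ]
[[0.5637 0.4032]
 [0.5756 0.2209]
 [0.5286 0.2191]
 [0.5154 0.3974]] [0.5458 0.3101 0.09  ]
axis side [-0.0723  0.9974] axis top [-0.0706  0.9975] 0.1318183341676635
wells side [0.5439 0.3771]
wells side [0.5471 0.3332]
wells side [0.5503 0.2893]
wells side [0.5535 0.2454]
foot center [0.5464 0.3095 0.004 ]
```

send_rows --pt "-0.03 0 0.1 0" --pt "-0.1 0.1 0.2 0" --pt "-0.18 0.25 0.25 0" --pt "-0.28 0.4 0.25 0" --pt "-0.303 0.518 0.2 0" --pt "-0.303 0.518 0.1 0" --pt "-0.303 0.518 0 0" --pt "-0.303 0.518 0 0" --jaw 0.3

```text
time: 58.72
eef_pos: [0.4187, 0.1681, 0.2143]
tcp_rot: [1.0, 0.003, -0.001, 0.0]
contact_force: [-0.1, 0.3, 0.4]
opening: 0.697
```

```bash
python3 - <<'E'
from h import *
np.set_printoptions(precision=4,suppress=True)
s=shot("side","s38",(200,100,400,280),3.5);t=shot("top","t38",(190,150,400,300),3.5)
print(monitor.get_state()["eef_pos"],monitor.get_state()["contact_force"],monitor.get_state()["time"])
E
```

```text
[0.4205 0.1681 0.2168] [-0.3063  0.0994  0.4881] 58.825
```

View pics/s38.png

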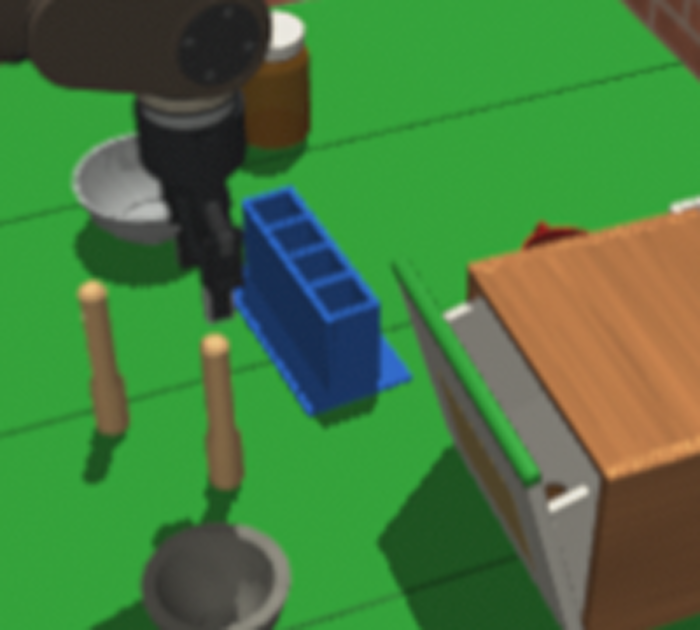

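View pics/t38.png

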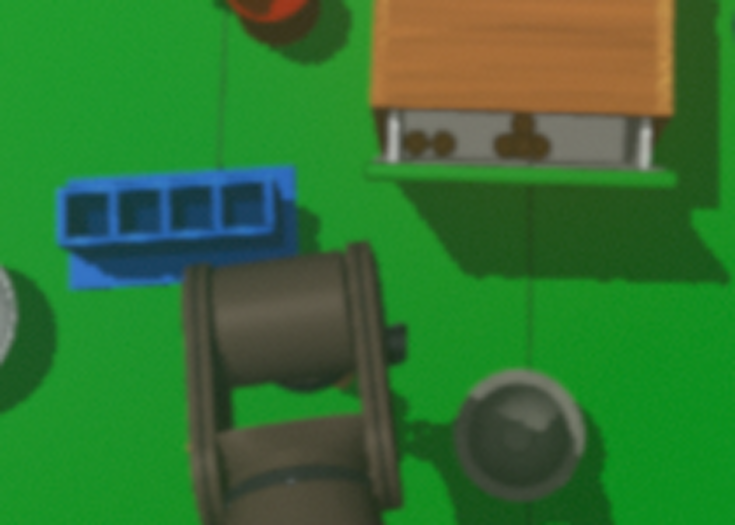

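```bash
python3 - <<'E'
from h import *
save(np.load("pics/t38.npy"),"t38z",(295,175,385,205),8)
save(np.load("pics/s38.npy"),"s38z",(310,170,385,260),7)
E
```

```text
(no output)
```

View pics/t38z.png

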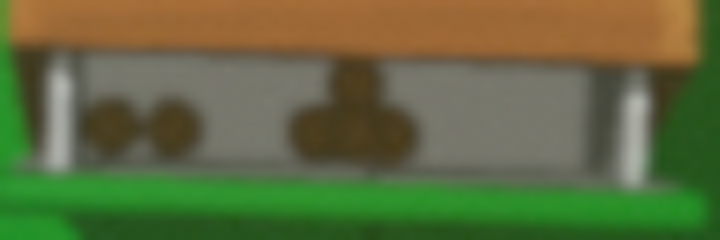

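View pics/s38z.png

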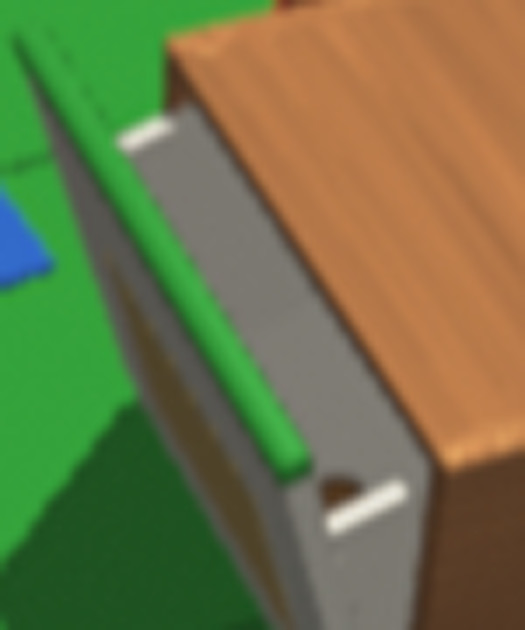

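```bash
python3 - <<'E'
from h import *
np.set_printoptions(precision=4,suppress=True)
t=np.load("pics/t38.npy")[178:202,325:355]
o=cv2.resize(t,None,fx=24,fy=24,interpolation=cv2.INTER_CUBIC).astype(float); o=np.clip((o-30)*2.2,0,255).astype(np.uint8)
cv2.imwrite("pics/t38y.png",o[:,:,::-1])
T=lambda x,y:(295+x/8,175+y/8)
for z in(.03,.045,.06): print(z,[onz("top",T(*p),z) for p in((112,128),(172,130),(315,133),(393,135),(357,80))])
for p in((357,80),(357,115),(393,135)): print(p,tri((358.8,240.8),T(*p)))
E
```

```text
0.03 [array([0.6212, 0.1006, 0.03  ]), array([0.6207, 0.077 , 0.03  ]), array([0.6204, 0.0208, 0.03  ]), array([ 0.62  , -0.0098,  0.03  ]), array([0.642 , 0.0044, 0.03  ])]
0.045 [array([0.6178, 0.1002, 0.045 ]), array([0.6174, 0.0769, 0.045 ]), array([0.617 , 0.0214, 0.045 ]), array([ 0.6167, -0.0089,  0.045 ]), array([0.6384, 0.0052, 0.045 ])]
0.06 [array([0.6144, 0.0999, 0.06  ]), array([0.614 , 0.0768, 0.06  ]), array([0.6136, 0.0219, 0.06  ]), array([ 0.6133, -0.008 ,  0.06  ]), array([0.6348, 0.0059, 0.06  ])]
(357, 80) (array([0.637 , 0.0054, 0.0533]), np.float64(0.0013013332694155463))
(357, 115) (array([0.6289, 0.0037, 0.0562]), np.float64(0.014291105436623909))
(393, 135) (array([ 0.619 , -0.0097,  0.0736]), np.float64(0.0177370390965852))
```

View pics/t38y.png

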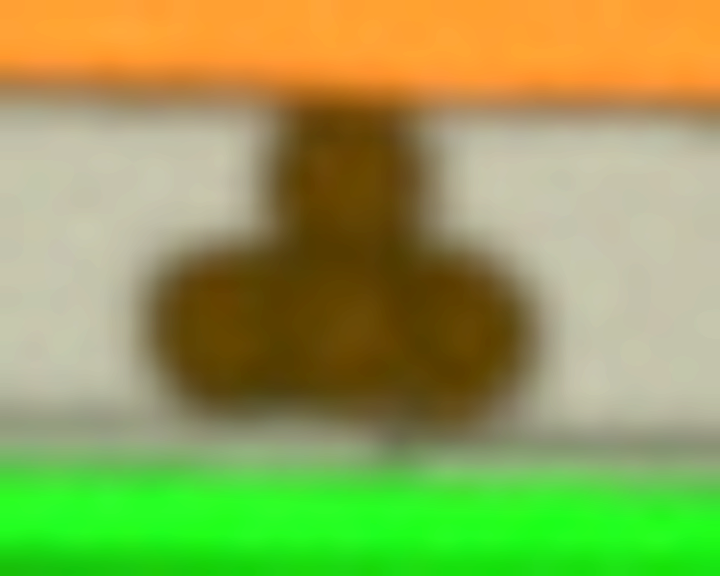

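The brightened top crop shows six nuts in the bucket: a pair on the left and a cluster of four. Now I grasp the first pestle.

send_rows --pt "0 0 -0.08 0" --pt "0 0 -0.16 0" --pt "0 0 -0.24 0" --pt "0 0 -0.31 0" --pt "0 0 -0.34 0" --pt "0 0 -0.34 0"

```text
time: 59.58
eef_pos: [0.4202, 0.1681, 0.1137]
tcp_rot: [1.0, 0.003, 0.001, -0.0]
contact_force: [0.9, 0.2, 0.6]
opening: 0.699
```

send_rows --pt "0 0 0 0" --pt "0 0 0 0" --pt "0 0 0 0" --pt "0 0 0 0" --pt "0 0 0 0" --pt "0 0 0.1 0" --pt "0 0 0.25 0" --pt "0 0 0.4 0" --pt "0 0 0.45 0" --pt "0 0 0.45 0" --jaw 1 --newtons 50

```text
time: 60.82
eef_pos: [0.4194, 0.1679, 0.2474]
tcp_rot: [1.0, 0.003, 0.0, 0.0]
contact_force: [-0.2, -0.0, -1.6]
opening: 0.245
```

```bash
python3 - <<'E'
from h import *
np.set_printoptions(precision=4,suppress=True)
s=shot("side","s39",(200,80,330,260),4)
print(monitor.get_state()["eef_pos"],monitor.get_state()["opening"],monitor.get_state()["time"])
E
```

```text
[0.4187 0.1678 0.246 ] 0.24291101782617727 60.875
```

View pics/s39.png

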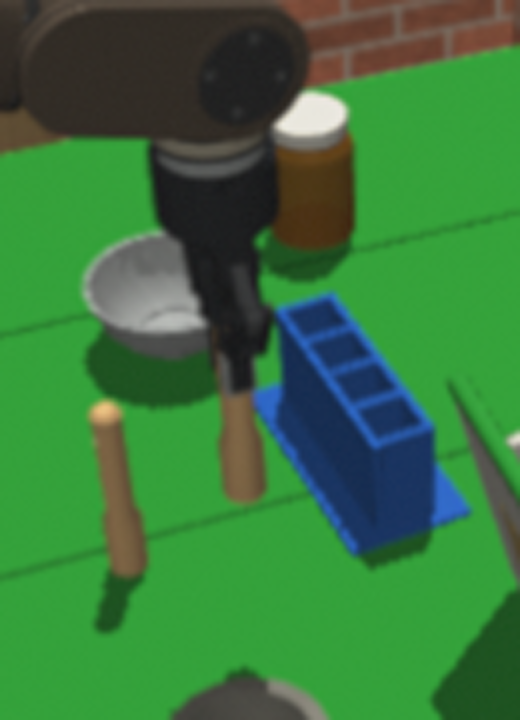

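```bash
python3 - <<'E'
from h import *
np.set_printoptions(precision=4,suppress=True)
Q=lambda x,y:(200+x/4,80+y/4)
print("bottom", onz("side",Q(244,488),.132), "px of expected",(proj("side",[.4195,.168,.132])-[200,80])*4)
for z in(.132,.179): print((proj("side",[.4195,.168,z])-[200,80])*4)
E
```

```text
bottom [0.4194 0.1699 0.132 ] px of expected [245.0394 489.6884]
[245.0394 489.6884]
[239.9195 437.5347]
```

send_rows --pt "0.1 0.06 0 0" --pt "0.2 0.12 0 0" --pt "0.3 0.18 0 0" --pt "0.4 0.24 0 0" --pt "0.44 0.258 0 0" --pt "0.44 0.258 -0.03 0" --pt "0.44 0.258 -0.05 0" --pt "0.44 0.258 -0.05 0"

```text
time: 61.88
eef_pos: [0.55, 0.2448, 0.2314]
tcp_rot: [1.0, 0.003, -0.001, 0.0]
contact_force: [0.9, 0.2, -1.0]
opening: 0.247
```

```bash
python3 - <<'E'
from h import *
np.set_printoptions(precision=4,suppress=True)
s=shot("side","s40",(250,80,350,220),5)
p=monitor.get_state()["eef_pos"]; print(p,monitor.get_state()["time"])
zb=.132+p[2]-.2465
print("exp bottom px",(proj("side",[p[0]+.0005,p[1],zb])-[250,80])*5)
E
```

```text
[0.5505 0.245  0.2322] 61.925
exp bottom px [233.8062 487.242 ]
```

View pics/s40.png

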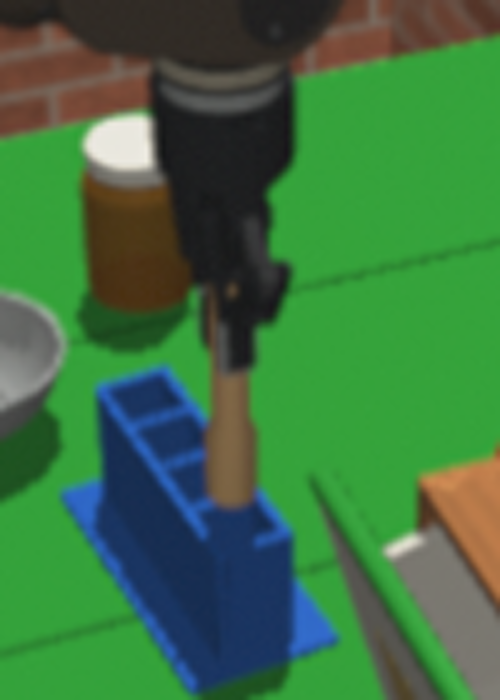

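```bash
python3 - <<'E'
from h import *
np.set_printoptions(precision=4,suppress=True)
for w in((.5522,.2452),(.5509,.2453),(.5535,.2454)): print((proj("side",[*w,.09])-[250,80])*5)
print("bottom vs", onz("side",(250+231/5,80+489/5),.118))
Q=lambda x,y:(250+x/5,80+y/5)
print([onz("side",Q(*p),.09)[:2] for p in((290,532),(98,387),(168,368))])
E
```

```text
[236.4498 522.5261]
[234.3259 522.9707]
[238.3899 521.7718]
bottom vs [0.5489 0.2438 0.118 ]
[array([0.5782, 0.2255]), array([0.518 , 0.3993]), array([0.5655, 0.4011])]
```

send_rows --pt "0.006 0.002 -0.05 0" --pt "0.006 0.002 -0.1 0" --pt "0.006 0.002 -0.14 0" --pt "0.006 0.002 -0.18 0" --pt "0.006 0.002 -0.2 0" --pt "0.006 0.002 -0.2 0"

```text
time: 62.68
eef_pos: [0.553, 0.246, 0.172]
tcp_rot: [1.0, 0.003, -0.001, 0.0]
contact_force: [-0.3, -0.6, -0.7]
opening: 0.249
```

```bash
python3 - <<'E'
from h import *
s=shot("side","s41",(250,80,350,220),5)
p=monitor.get_state(); print(p["eef_pos"],p["contact_force"])
E
```

```text
[0.55331354 0.24605855 0.17272515] [-0.7195232   0.73873826 -1.39826544]
```

View pics/s41.png

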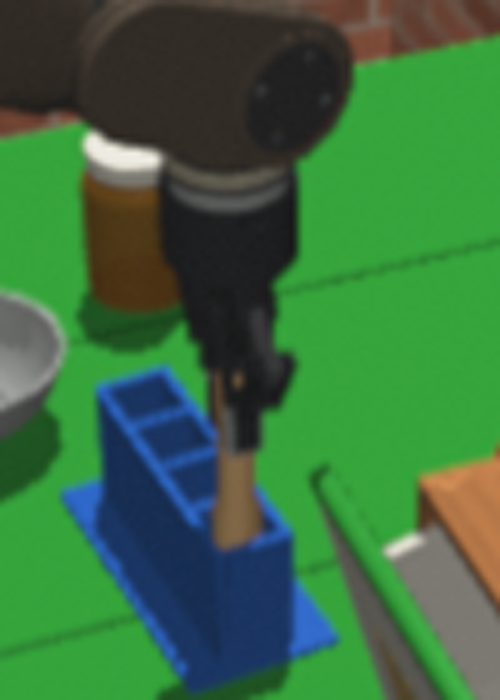

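send_rows --pt "0 0 -0.05 0" --pt "0 0 -0.1 0" --pt "0 0 -0.14 0" --pt "0 0 -0.165 0" --pt "0 0 -0.172 0" --pt "0 0 -0.172 0"

```text
time: 63.48
eef_pos: [0.5534, 0.2461, 0.1213]
tcp_rot: [1.0, 0.003, 0.0, -0.0]
contact_force: [-0.4, 0.2, -0.9]
opening: 0.243
```

send_rows --pt "0 0 0 0" --pt "0 0 0 0" --pt "0 0 0 0" --pt "0 0 0.1 0" --pt "0 0 0.2 0" --pt "0 0 0.3 0" --pt "0 0 0.4 0" --pt "0 0 0.4 0" --jaw 0.45

```text
time: 64.47
eef_pos: [0.5548, 0.2465, 0.2447]
tcp_rot: [1.0, 0.003, 0.003, -0.001]
contact_force: [-0.1, -1.5, -0.6]
opening: 0.552
```

```bash
python3 - <<'E'
from h import *
s=shot("side","s42",(200,80,350,260),4)
p=monitor.get_state(); print(p["eef_pos"],p["contact_force"],p["time"])
E
```

```text
[0.55373496 0.24615786 0.24225175] [ 0.59376461  0.68526874 -0.762885  ] 64.525
```

View pics/s42.png

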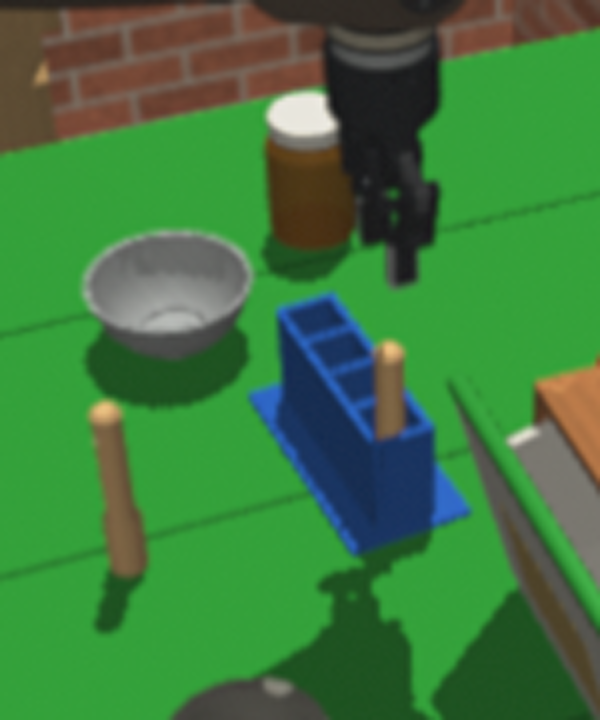

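send_rows --pt "-0.1 0.01 0 0" --pt "-0.25 0.02 0 0" --pt "-0.4 0.03 0 0" --pt "-0.55 0.04 0 0" --pt "-0.66 0.05 0 0" --pt "-0.68 0.055 0 0" --pt "-0.68 0.055 -0.08 0" --pt "-0.68 0.055 -0.12 0" --pt "-0.68 0.055 -0.12 0" --jaw 0.3

```text
time: 65.65
eef_pos: [0.3489, 0.262, 0.2034]
tcp_rot: [1.0, 0.003, -0.002, 0.001]
contact_force: [-0.3, -0.7, -0.1]
opening: 0.697
```

```bash
python3 - <<'E'
from h import *
s=shot("side","s43",(170,80,330,260),4)
p=monitor.get_state(); print(p["eef_pos"],p["contact_force"],p["time"])
E
```

```text
[0.34944006 0.26232654 0.20453467] [ 1.15759028 -0.29220715  0.74390039] 65.7
```

View pics/s43.png

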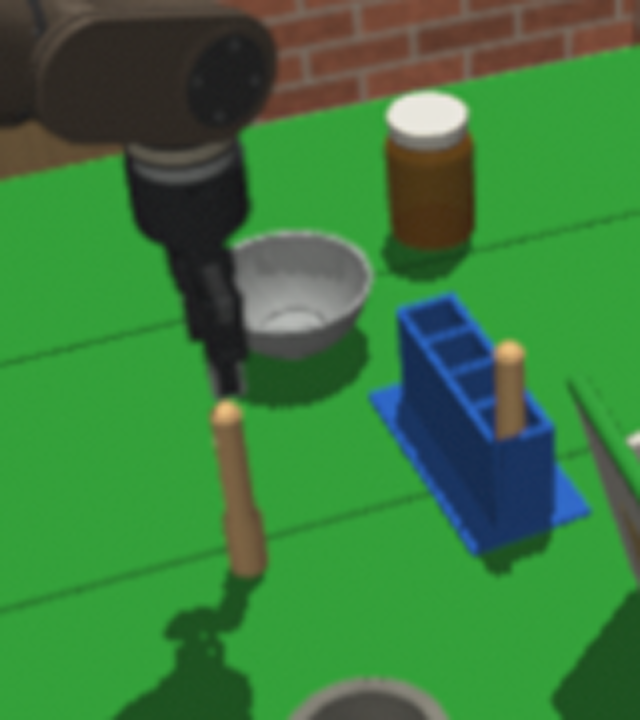

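Aligned above the second pestle; descend .0905 and grip.

send_rows --pt "0 0 -0.08 0" --pt "0 0 -0.16 0" --pt "0 0 -0.24 0" --pt "0 0 -0.29 0" --pt "0 0 -0.3 0" --pt "0 0 -0.3 0"

```text
time: 66.45
eef_pos: [0.3498, 0.2628, 0.1158]
tcp_rot: [1.0, 0.003, 0.001, -0.0]
contact_force: [0.4, -0.0, 0.9]
opening: 0.704
```

send_rows --pt "0 0 0 0" --pt "0 0 0 0" --pt "0 0 0 0" --pt "0 0 0 0" --pt "0 0 0 0" --pt "0 0 0.1 0" --pt "0 0 0.25 0" --pt "0 0 0.4 0" --pt "0 0 0.43 0" --pt "0 0 0.43 0" --jaw 1 --newtons 50

```text
time: 67.7
eef_pos: [0.3488, 0.2623, 0.2433]
tcp_rot: [1.0, 0.003, -0.0, 0.0]
contact_force: [-0.7, -0.9, -0.9]
opening: 0.242
```

```bash
python3 - <<'E'
from h import *
np.set_printoptions(precision=4,suppress=True)
s=shot("side","s44",(170,80,330,260),4)
p=monitor.get_state(); print(p["eef_pos"],p["contact_force"],p["opening"],p["time"])
zb=p["eef_pos"][2]-.1138
print("exp bottom",(proj("side",[p["eef_pos"][0],p["eef_pos"][1],zb])-[170,80])*4,zb)
E
```

```text
[0.3483 0.2621 0.2421] [-0.4046 -0.808  -0.7809] 0.24413764466274915 67.75
exp bottom [227.004  434.4374] 0.12833105862464778
```

View pics/s44.png

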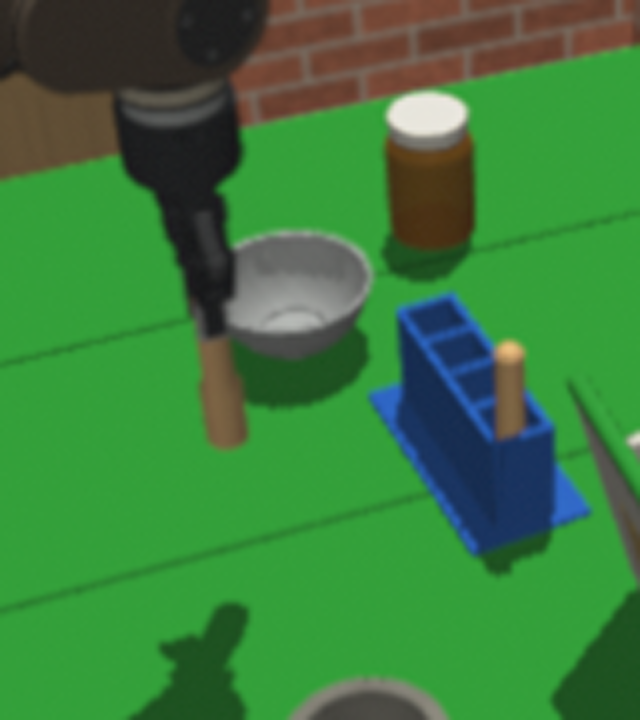

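send_rows --pt "0.1 0.04 0.02 0" --pt "0.22 0.08 0.02 0" --pt "0.36 0.13 0.02 0" --pt "0.5 0.18 0.02 0" --pt "0.62 0.22 0.02 0" --pt "0.66 0.237 0.02 0" --pt "0.66 0.237 0 0" --pt "0.66 0.237 -0.04 0" --pt "0.66 0.237 -0.04 0"

```text
time: 68.88
eef_pos: [0.5452, 0.3331, 0.2299]
tcp_rot: [1.0, 0.003, -0.002, 0.001]
contact_force: [-0.9, -0.2, -0.4]
opening: 0.24
```

```bash
python3 - <<'E'
from h import *
np.set_printoptions(precision=4,suppress=True)
s=shot("side","s45",(240,70,350,220),5)
p=monitor.get_state(); p=p["eef_pos"];print(p)
print("bottom exp",(proj("side",[p[0],p[1],p[2]-.1138])-[240,70])*5,"well",(proj("side",[.5465,.3332,.09])-[240,70])*5,(proj("side",[.5503,.2893,.09])-[240,70])*5)
E
```

```text
[0.5458 0.3333 0.231 ]
bottom exp [223.6557 452.7391] well [226.363  487.5237] [257.2072 528.6633]
```

View pics/s45.png

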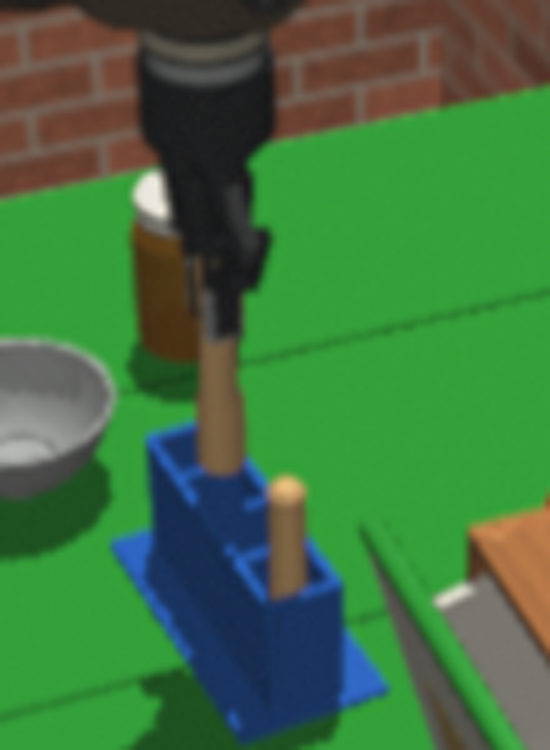

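send_rows --pt "0.003 0 -0.05 0" --pt "0.003 0 -0.1 0" --pt "0.003 0 -0.14 0" --pt "0.003 0 -0.18 0" --pt "0.003 0 -0.2 0" --pt "0.003 0 -0.2 0"

```text
time: 69.68
eef_pos: [0.5479, 0.3335, 0.1714]
tcp_rot: [1.0, 0.003, -0.001, 0.0]
contact_force: [0.2, -0.6, -1.6]
opening: 0.247
```

send_rows --pt "0 0 -0.05 0" --pt "0 0 -0.1 0" --pt "0 0 -0.14 0" --pt "0 0 -0.165 0" --pt "0 0 -0.17 0" --pt "0 0 -0.17 0"

```text
time: 70.42
eef_pos: [0.5485, 0.3337, 0.1219]
tcp_rot: [1.0, 0.003, 0.0, -0.0]
contact_force: [-0.7, -1.1, 3.1]
opening: 0.242
```

send_rows --pt "0 0 0 0" --pt "0 0 0 0" --pt "0 0 0 0" --pt "0 0 0.1 0" --pt "0 0 0.2 0" --pt "0 0 0.3 0" --pt "0 0 0.45 0" --pt "0 0 0.45 0" --jaw 0.45

```text
time: 71.42
eef_pos: [0.5503, 0.3346, 0.2617]
tcp_rot: [1.0, 0.003, 0.005, -0.002]
contact_force: [-0.4, -0.0, 0.3]
opening: 0.549
```

```bash
python3 - <<'E'
from h import *
s=shot("side","s46",(200,70,400,270),3.5)
p=monitor.get_state(); print(p["eef_pos"],p["contact_force"],p["time"])
E
```

```text
[0.54907443 0.3340479  0.25858555] [ 0.12317902  0.27638349 -0.07948693] 71.475
```

View pics/s46.png

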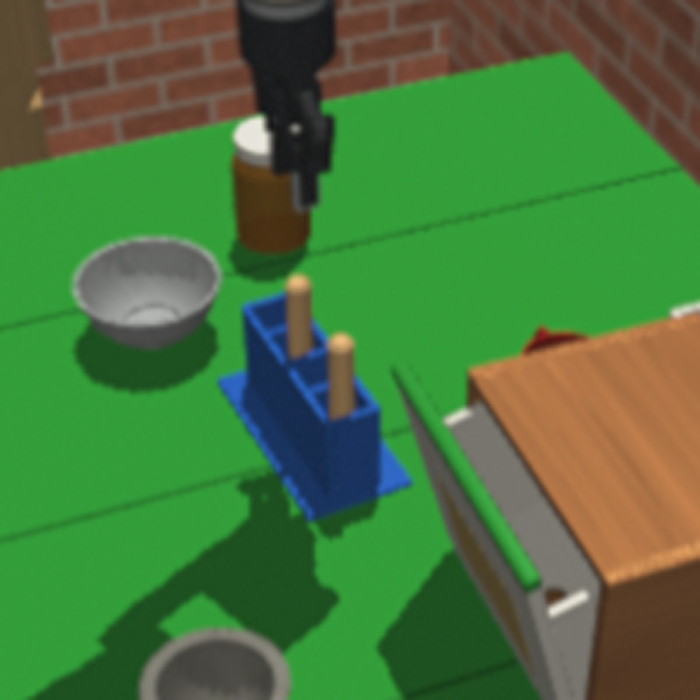

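send_rows --pt "-0.02 0 0.15 0" --pt "-0.05 -0.15 0.2 0" --pt "-0.1 -0.3 0.2 0" --pt "-0.15 -0.45 0.2 0" --pt "-0.18 -0.6 0.2 0" --pt "-0.18 -0.75 0.2 0" --pt "-0.18 -0.9 0.2 0" --pt "-0.18 -1 0.2 0" --pt "-0.18 -1 0.2 0" --jaw 1

```text
time: 72.6
eef_pos: [0.4935, 0.0322, 0.3141]
tcp_rot: [1.0, 0.002, -0.002, -0.0]
contact_force: [-0.5, 0.0, -0.3]
opening: 0.0
```

send_rows --pt "0 -0.06 -0.05 0" --pt "0 -0.07 -0.15 0" --pt "0 -0.07 -0.25 0" --pt "0 -0.07 -0.35 0" --pt "0 -0.07 -0.355 0" --pt "0 -0.07 -0.355 0"

```text
time: 73.35
eef_pos: [0.4943, 0.0128, 0.2097]
tcp_rot: [1.0, 0.004, -0.0, 0.0]
contact_force: [0.3, -1.0, -1.0]
opening: 0.0
```

send_rows --pt "0.04 0 0 0" --pt "0.08 0 0 0" --pt "0.12 0 0 0" --pt "0.15 0 0.005 0" --pt "0.18 0 0.01 0" --pt "0.21 0 0.015 0" --pt "0.24 0 0.02 0" --pt "0.27 0 0.02 0" --pt "0.3 0 0.02 0" --pt "0.32 0 0.02 0" --pt "0.33 0 0.02 0" --pt "0.33 0 0.02 0"

```text
time: 74.85
eef_pos: [0.5919, 0.0127, 0.2155]
tcp_rot: [1.0, 0.003, -0.002, 0.0]
contact_force: [-5.6, -0.7, 3.7]
opening: 0.003
```

```bash
python3 - <<'E'
from h import *
s=shot("side","s47",(300,120,400,280),5)
p=monitor.get_state(); print(p["eef_pos"],p["contact_force"],p["time"])
E
```

```text
[0.59184222 0.01266819 0.21550058] [-5.89716077  0.18762555  3.45824637] 74.9
```

View pics/s47.png

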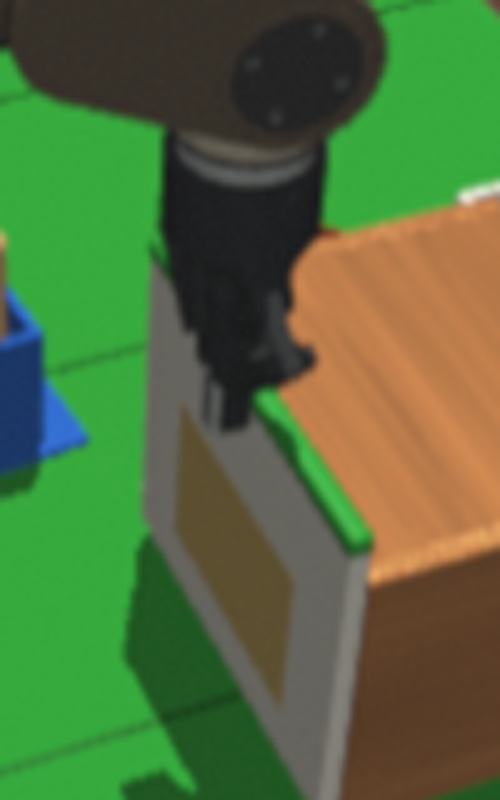

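send_rows --pt "0.015 0 0 0" --pt "0.03 0 0 0" --pt "0.04 0 0 0" --pt "0.04 0 0 0" --pt "0.04 0 0 0"

```text
time: 75.53
eef_pos: [0.5923, 0.0127, 0.2157]
tcp_rot: [1.0, 0.004, -0.021, 0.0]
contact_force: [-45.3, -1.8, 25.1]
opening: -0.002
```

Firmly shut: extra push gave only 0.4 mm of travel. Backing off.

send_rows --pt "-0.05 0 0 0" --pt "-0.12 0 0.05 0" --pt "-0.2 0 0.2 0" --pt "-0.3 0 0.35 0" --pt "-0.3 -0.2 0.35 0" --pt "-0.3 -0.4 0.35 0" --pt "-0.3 -0.6 0.35 0" --pt "-0.4 -0.8 0.35 0" --pt "-0.5 -1 0.35 0" --pt "-0.5 -1 0.35 0" --pt "-0.5 -1 0.35 0"

```text
time: 76.9
eef_pos: [0.4552, -0.2876, 0.3204]
tcp_rot: [1.0, 0.003, 0.0, -0.0]
contact_force: [0.2, 0.2, 0.6]
opening: 0.001
```

```bash
python3 - <<'E'
from h import *
s=shot("side","s48");t=shot("top","t48")
p=monitor.get_state(); print(p["eef_pos"],p["contact_force"],p["time"])
save(s,"s48z",(300,140,440,400),2.3)
E
```

```text
[ 0.45578901 -0.28631443  0.32057919] [ 0.60843406  0.11956424 -0.13481047] 77.0
```

View pics/s48.png

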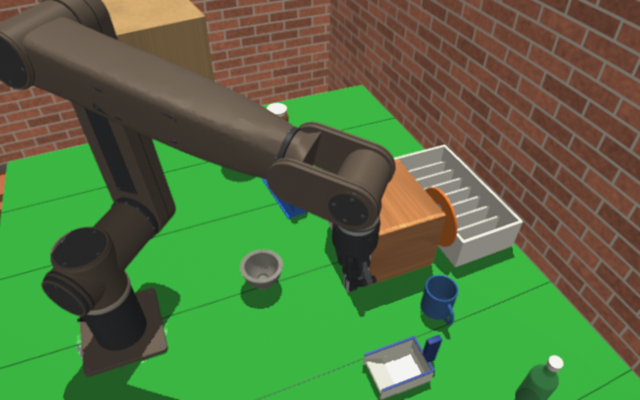

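View pics/t48.png

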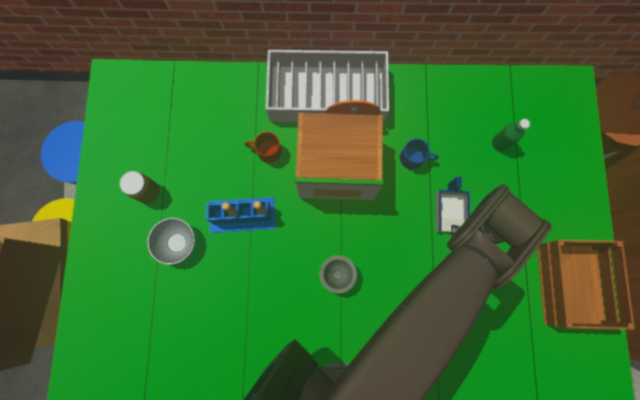

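View pics/s48z.png

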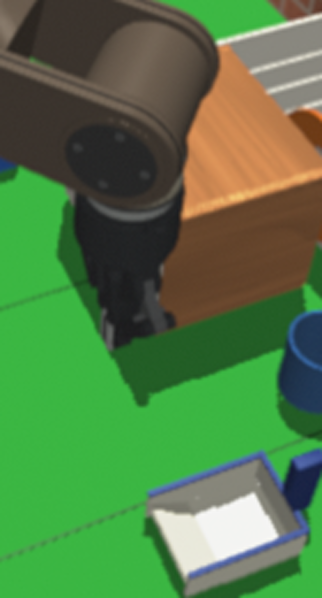

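The bin is shut, the scoop is upright and empty, and both pestles are in their wells. I'll move the arm clear for a final unobstructed check.

send_rows --pt "0 -0.2 0.1 0" --pt "0 -0.4 0.1 0" --pt "-0.1 -0.6 0.1 0" --pt "-0.2 -0.75 0.1 0" --pt "-0.35 -0.9 0.1 0" --pt "-0.5 -1 0.1 0" --pt "-0.7 -1 0.1 0" --pt "-0.7 -1 0.1 0" --pt "-0.7 -1 0.1 0"

```text
time: 78.12
eef_pos: [0.2467, -0.5867, 0.3508]
tcp_rot: [1.0, 0.004, 0.0, 0.0]
contact_force: [0.9, 0.0, -0.5]
opening: 0.003
```

```bash
python3 - <<'E'
from h import *
s=shot("side","s49",(200,120,460,400),2);t=shot("top","t49",(190,100,480,300),2.7)
p=monitor.get_state(); print(p["eef_pos"],p["contact_force"],p["time"])
E
```

```text
[ 0.24716673 -0.58669386  0.35072387] [-0.44307511 -0.29008982 -0.41743073] 78.225
```

View pics/s49.png

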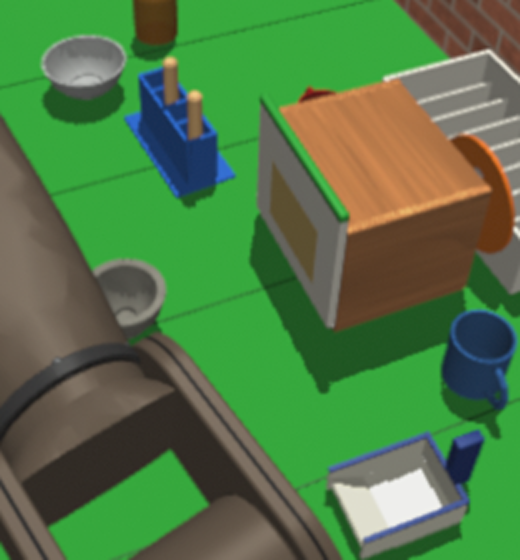

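View pics/t49.png

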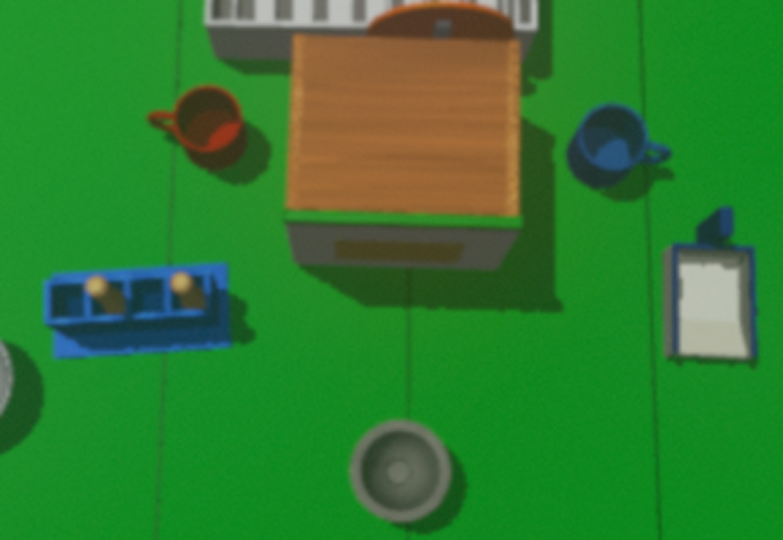

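```bash
python3 - <<'E'
from plant import workorder
print(workorder.sign_off())
E
```

```text
the job is handed in; nothing more can be done
None
```

The job is handed in at about 78 s. My last pictures show everything as asked, but I had no direct reading of the bin's angle or of the nuts after it shut.

- **Bin opened:** I hooked the front open to its stop. The slope measured in the pictures was about 0.76 rad, within an error of about 0.05.
- **Pouring:** The grip would not let the scoop tip under its own weight, so I tipped it by pressing its lip against the cabinet wall and then the bin's inner face. Two nuts rolled over the bin's edge onto the plank. I closed the front part way, picked them up and dropped them through the gap.
- **Nut count:** With the front ajar, the top view showed six nuts in the bucket. Four of them lay in a cluster, so two of those were partly hidden.
- **Bin shut:** I pushed until the front stopped: it moved only 0.4 mm more while the push rose to about 45 N. That came from the closed fingertips against the front, not the gripper's body. The last pictures show no gap.
- **Pestles:** Only two were in the scene. Both stand thick end down in wells of the upright caddy.
- **Scoop:** It stands upright and empty on the plank.
- **Cups, bowl and mortar:** They look unmoved in the last pictures. I did not measure them again.

The first reading of the bin's closed edge was about 1 cm nearer the robot than the cabinet's face implied, so the front may have been slightly ajar at the start.

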